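# Brush out a stove pipe and show the hidden bolt to the camera with an inspection mirror

## Task

Brush out the short stove pipe from above with the round brush (down to the bottom, up towards the mouth, down to the bottom and up again), then stand the brush upright on the bench, clear of the pipe's board, and let it go. Take the inspection mirror by its handle out of its block, lower it upright into the middle of the pipe to the height of the side opening, turn it until the bench camera looking in there sees the bolt head on the inner wall in the middle of the glass, and finish holding it still at that angle, hanging free in the pipe. Do not touch the camera, do not knock the mirror against the pipe, and leave the other things where they lie.

Things in the scene. Friction and masses are not known exactly. Their poses are not given: they have to be found in the camera images.
- brush (a point): Round flue brush, loose, 0.26 kg, standing upright on its bristles, 200 mm tall. This point: on its centre line half-way up, 100 mm above the foot; z axis up the handle. Bristle head 100 mm in diameter, 42 mm tall; shoulder 68 mm wide up to 56 mm; then a round wooden handle, 21 mm thick from 95 to 163 mm above the foot. With the foot on the pipe's floor the handle shows from 133 mm up.
- pipe_axis (a point): Short upright steel stove pipe, fixed: inside diameter 122 mm, wall 2.5 mm, open at the top (rim 145 mm above the bench), screwed to a plywood board 170 x 170 x 12 mm whose top is the floor inside. This point lies on the pipe's centre line 78 mm above the bench, the height of the middle of the side opening. x axis: horizontally out through the middle of the opening (84 degrees wide round the pipe, from 40 to 116 mm above the bench).
- bolt_head (a point): The mark to be seen: round dark bolt head, 17 mm across, standing 4.5 mm proud on the inside of the pipe wall, 78 mm above the bench, round to one side of the opening; its nut and thread end stick 13 mm out of the outside of the pipe at the same place. Fixed. This point is the centre of the head's face; x axis: from it horizontally towards the pipe's centre line.
- lens (a point): Small grey bench camera on a round stand, fixed, outside the opening, 110 mm tall in all and 115 mm long. This point is the centre of the front of its lens, 180 mm from the pipe's centre line and 78 mm above the bench; x axis: the direction in which it looks, horizontally and straight at the pipe's centre line.
- mirror (a point): Inspection mirror, loose, 0.09 kg: an upright rectangular head 42 mm wide, 46 mm tall and 7 mm thick with a 36 x 38 mm glass on one face, a thin rod above it and a square black handle on top; 217 mm tall in all. This point is the centre of the head (23 mm above its lower edge). x axis: straight out of the glass (the direction the mirror faces, level when upright); y axis: along its width; z axis: up the rod to the handle.
- mirror_grip (a point): Middle of the mirror's square handle, 150 mm above the head's centre on the same upright line; same axes as the mirror. The handle is 14 x 14 mm, its sides square to the mirror's x and y axes, and 84 mm long (42 mm above and below this point).
- mirror_block: Wooden block 70 x 100 x 55 mm, fixed; origin at the centre of its underside. The mirror's head stands in a slot in its top, 45 mm deep, 9.5 mm wide along the block's x and 44.5 mm long along its y, the glass facing the block's +x; pull the mirror straight up.
- flue_brush: The brush as a whole; origin at the centre of its foot.
- mirror_tool: The inspection mirror as a whole; origin at the centre of the lower edge of its head, axes as mirror.
- pipe: The pipe with its board; origin on the bench under the pipe's centre line, axes as pipe_axis.
- bolt: The bolt in the pipe wall; origin on the bench under the pipe's centre line, axes as bolt_head.
- bench_camera: The bench camera; origin on the bench under the pipe's centre line, at which it is aimed; the camera itself stands on the -x side of this origin, from 180 to 295 mm away. Axes as lens.
- putty_tin_mid (a point): Bystander: closed tin 72 mm in diameter, 50 mm tall, loose; its centre.
- pliers_black_mid (a point): Bystander: black-handled pliers lying flat, 183 x 74 x 12 mm, loose; their centre.
- tape_measure_mid (a point): Bystander: pocket tape measure 34 x 86 x 59 mm, loose; its centre.

How it is judged:
By the outcome, as a careful person would: the job done as asked, in the order asked, and still so for the second after the job is handed in, while the arm keeps its last pose, push and grip.
It also fails if it takes over 67 s, if anything falls off the work surface, if the arm or the gripper's body presses on something with over 40 N, if the wrist force passes 120 N, or if a joint passes its speed limit or range.

## Robot

A 6-joint arm with a two-finger parallel gripper is mounted at the origin on a cart in front of the work surface, level with it; the furniture and walls round the work are solid. World frame = base frame: x ahead of the robot, y to its left, z up, the work surface at z = 0. Lengths are in mm, angles in rad, forces in N, time in s.
With the tool pointing down it reaches from about 400 to 925 mm from the base axis. Payload 3.4 kg.
Tool frame: the origin (TCP) lies midway between the tips of the shut fingers; the grasp point (between the pads) lies 19 mm behind it; z points along the fingers, y is the line along which they close (so a half turn about z gives the same grasp; the last joint's range is limited). The gripper opens to 85 mm and grips with 20 to 120 N. Pads are 22 mm wide; open, the fingers measure 114 mm over their backs; the gripper's body (76 mm by 85 mm) begins 54 mm behind the grasp point. The pads swing forward as they close: fully open they stand 13 mm farther back than shut.
Start: joints at [1.099, 0.307, 1.506, -0, 1.328, -0.073], TCP at [222.773, 530.097, 231.305] pointing down, gripper open.
Joint ranges: [-3.12, 3.12], [-1.05, 2.28], [0.14, 2.33], [-1.42, 4.57], [0.1, 2.73], [-2.68, 2.68]. Speed limits (rad/s): [2.57, 2.57, 3.14, 3.14, 3.14, 3.14].

## Interface

Orientations are given as a rotation vector (axis times angle).
In Python, from rig import * gives the robot as it stands.
- The arm moves only by the tool send_rows, never from a script. Its argument "commands" is a list of rows, each an object with "angular": the turn, a rotation vector about the tool's x, y, z in degrees, a list of three; "linear": the shift along the tool's x, y, z in m, a list of three; "jaw": the closure in counts, from 0 (fully open) to 255 (shut). In form: [{"angular": [wx, wy, wz], "linear": [tx, ty, tz], "jaw": jaw}, ...]. A call has exactly 5 rows; each row shifts and turns the commanded pose from where the row before left it, along the tool's axes as they then stand; what a row does not reach is not made up. A row lasts 1/12 s, in which the tool goes at most 41.7 mm and 7.16 degrees, less where a joint would pass 70% of its speed; a pose out of reach is approached as far as the arm can. A call with a gripper value outside its range is refused whole. The fingers move at their own pace and stop on an object; the grip force is fixed at half the most. Time passes only in rows, so rows that do not move let the fingers close, or fill a call up. It gives the time, the measured TCP pose, the force, the opening and the grip force at its end, in the units of the state.
- state(): the state, without advancing time (a new reading comes with each control period).
- read_camera(name): name is "side" or "top" or "wrist"; returns a dict with "frame" (384x512x3 uint8, red, green, blue), "intrinsics" (3x3 intrinsics, pixels), "dist" ([k1, k2, p1, p2, k3] as OpenCV has them; the pictures are not rectified), "R" (3x3) and "t" (3): a world point X has camera coordinates R X + t; the wrist camera has in their place "mount" (4x4, takes a point from camera to tool coordinates, whose origin is the TCP and whose axes are the flange's). Camera axes: x right, y down, z forward; pixel columns grow to the right and rows downward; lengths in mm; the calibration is good to about 2 mm. A picture is of the moment at which its call begins: read the wrist's pose just before it. There is no depth.
- finish_job(): hands the job in; it is judged then, once.
The state is a dict: "time_s": time; "qpos": joint angles; "joint_vel": joint speeds; "tau": joint torques, N m; "tool_pos": TCP position; "orientation": TCP orientation; "ft_force": force on the tool from outside, world axes, zero at the start; "torque": the same for the moment, N m; "grip_width": opening from 0.0 (shut) to 1.0 (fully open); "grasp_force": force on a finger pad.
Only numpy, scipy, OpenCV 4.12 (cv2) and the standard library are available. Lean on these libraries where they do the work, as an engineer would, in place of code of your own. Each camera call takes 0.05 s, during which the arm holds its last target. There are 200 camera calls.

## Working session

There is one attempt and no reset: what is moved stays moved. The work goes in short steps, Python scripts to look and compute and a tool call to move; the robot and the scene stay as the last step left them, time stands still between calls to the robot, and variables do not carry over. Pictures are saved under pics/ and viewed, at most 10 in all, crops included, and the job is handed in when it is done.

Besides the shell and the picture viewer there is one more tool, called after "Emit:" by a JSON object that holds its "fn" and its "kwargs", one argument or row to a line. send_rows: Moves the arm, as the interface text tells. Its arguments: {"type":"object","properties":{"commands":{"type":"array"}},"required":["commands"]}

```bash
mkdir -p pics; ls
cat > h.py <<'E'
from rig import *
import numpy as np, cv2
from scipy.spatial.transform import Rotation as Ro
def cam(n):
    s=state(); c=read_camera(n)
    c={k:(np.array(v) if k!='frame' else v) for k,v in c.items()}
    if n=='wrist':
        T=np.eye(4);T[:3,:3]=Ro.from_rotvec(s['orientation']).as_matrix();T[:3,3]=s['tool_pos']
        W=T@c['mount']; c['R']=W[:3,:3].T; c['t']=-c['R']@W[:3,3]
    return c
def ray(c,px):
    p=cv2.undistortPoints(np.array(px,float).reshape(-1,1,2),c['intrinsics'],c['dist']).reshape(-1,2)
    d=np.c_[p,np.ones(len(p))]@c['R']; return -c['R'].T@c['t'],d/np.linalg.norm(d,axis=1)[:,None]
def onz(c,px,z):
    o,d=ray(c,px); return o+d*((z-o[2])/d[:,2])[:,None]
def proj(c,X):
    return cv2.projectPoints(np.array(X,float).reshape(-1,1,3),cv2.Rodrigues(c['R'])[0],c['t'],c['intrinsics'],c['dist'])[0].reshape(-1,2)
def save(c,name,crop=None,k=1):
    f=c['frame'][...,::-1]
    if crop: x0,y0,x1,y1=crop; f=f[y0:y1,x0:x1]
    cv2.imwrite('pics/'+name,cv2.resize(f,None,fx=k,fy=k,interpolation=cv2.INTER_CUBIC))
E
python3 - <<'E'
from h import *
import pickle
np.set_printoptions(precision=1,suppress=True)
cs={}
for n in('top','side'):
    c=cam(n);cs[n]=c;print(n,ray(c,[[256,192]]),c['intrinsics'][0,0])
pickle.dump(cs,open('cs.pkl','wb'))
for n in cs: save(cs[n],n+'.png',None,1.5)
print(state())
E
```

```text
pics
top (array([ 449.2,   46.9, 1228.3]), array([[ 0.1,  0. , -1. ]])) 426.83449285437484
side (array([ 185.1, -820.2,  769.9]), array([[ 0.3,  0.8, -0.6]])) 423.0509382283027
{'time_s': 0.1, 'qpos': array([ 1.1,  0.3,  1.5,  0. ,  1.3, -0.1]), 'joint_vel': array([ 0., -0., -0., -0.,  0.,  0.]), 'tau': array([  0. , -45.9, -25.3,  -0. ,   0. ,  -0. ]), 'tool_pos': array([222.5, 529.5, 230.5]), 'orientation': array([-0.6, -3.1,  0. ]), 'ft_force': array([0.1, 0.5, 0.6]), 'torque': array([-0., -0.,  0.]), 'grasp_force': 0.0, 'grip_width': 0.9978505478790963}
```

View pics/top.png

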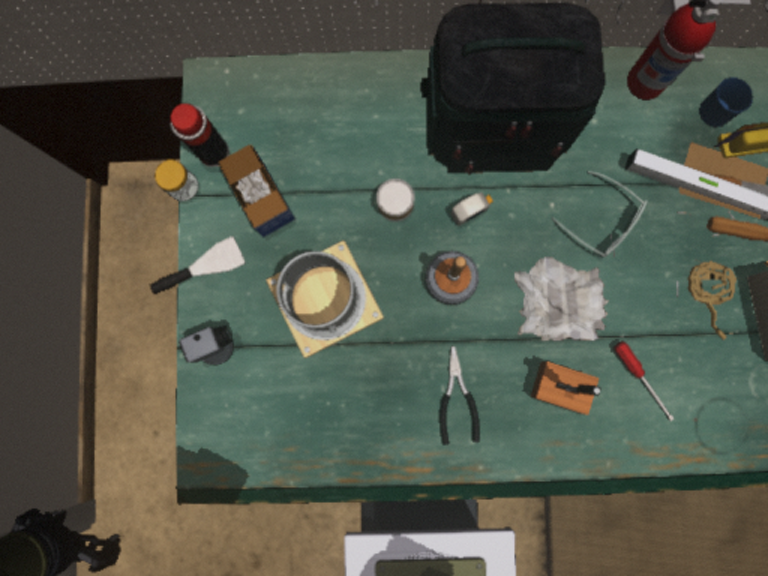

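View pics/side.png

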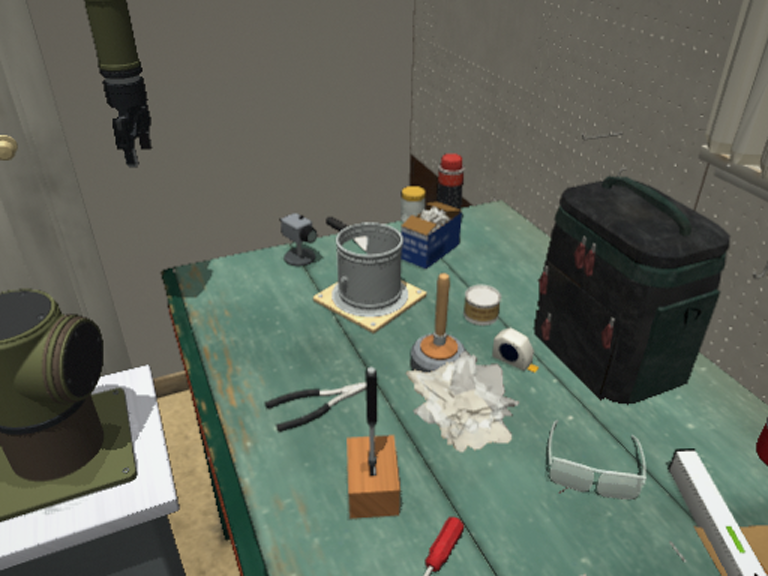

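The top view (1.5x) shows the pipe rim around (318,293), brush handle top (459,262), mirror handle top (596,390) with its orange block at (567,388), and the bench camera at (205,343). The side view shows the same things, with a bump on the pipe at (345,284) that is probably the bolt's nut.

Run:
```python
from h import *
import pickle
np.set_printoptions(precision=1,suppress=True)
cs=pickle.load(open('cs.pkl','rb'));t=cs['top'];s=cs['side']
hsv=cv2.cvtColor(t['frame'],cv2.COLOR_RGB2HSV)
for n,p in dict(block=(365,250),blk2=(372,268),board=(235,205),brushtop=(306,175),bench=(300,300),camtop=(132,228),cambase=(150,232),rim=(185,195)).items(): print(n,hsv[p[1],p[0]])
# block top via min area rect
m=cv2.inRange(hsv,(5,110,70),(16,255,255)); m[:, :340]=0;m[:225]=0;m[290:]=0;m[:,405:]=0
c=max(cv2.findContours(m,0,2)[0],key=cv2.contourArea);r=cv2.minAreaRect(c);b=cv2.boxPoints(r)
print('block',r); w=onz(t,b,55);print(w,w.mean(0),np.linalg.norm(np.diff(w,axis=0),axis=1))
# board
m=cv2.inRange(hsv,(12,60,120),(30,170,255)); m[:,:170]=0;m[:150]=0;m[:,260:]=0;m[240:]=0
c=max(cv2.findContours(m,0,2)[0],key=cv2.contourArea);r=cv2.minAreaRect(np.vstack([q for q in cv2.findContours(m,0,2)[0] if cv2.contourArea(q)>3]));b=cv2.boxPoints(r)
w=onz(t,b,12);print('board',w,w.mean(0),np.linalg.norm(np.diff(w,axis=0),axis=1))
print('handtop',onz(t,[[459/1.5,262/1.5]],200), 'foot',onz(t,[[302,185]],30))
print('mirror top',onz(t,[[596/1.5,390/1.5]],213))
print('cam front/back',onz(t,[[140,225]],100))
def tri(a,b):
    o1,d1=ray(t,[a]);o2,d2=ray(s,[b]);d1=d1[0];d2=d2[0]
    k=np.linalg.lstsq(np.c_[d1,-d2],o2-o1,rcond=None)[0];p,q=o1+k[0]*d1,o2+k[1]*d2
    return (p+q)/2,np.linalg.norm(p-q)
print('mirror',tri((596/1.5,390/1.5),(372/1.5,370/1.5)))
print('brush',tri((459/1.5,262/1.5),(443/1.5,277/1.5)))
A=t['frame'][140:250,110:270,::-1];B=s['frame'][130:230,180:290,::-1]
cv2.imwrite('pics/c1.png',np.hstack([cv2.resize(A,(582,400),interpolation=2),cv2.resize(B,(218*1,400*1)) if 0 else cv2.resize(B,(440,400),interpolation=2)])[:, :1022])
cv2.imwrite('pics/c1.png',cv2.resize(cv2.imread('pics/c1.png'),(800,313)))
```

```text
block [ 12 148  93]
blk2 [ 13 158 174]
board [23 14 73]
brushtop [ 15 128 178]
bench [ 72  47 108]
camtop [132  10 131]
cambase [75 16 62]
rim [ 18  10 133]
block ((377.8499755859375, 258.4499816894531), (37.31486892700195, 25.61444854736328), 18.434947967529297)
[[ 399.2 -195.7   55. ]
 [ 464.6 -221.2   55. ]
 [ 429.4 -317.6   55. ]
 [ 364.2 -291.6   55. ]] [ 414.3 -256.5   55. ] [ 70.2 102.7  70.2]
board [[636.3 303.5  12. ]
 [709.7 149.2  12. ]
 [555.   76.6  12. ]
 [483.4 228.7  12. ]] [596.1 189.5  12. ] [170.9 170.9 168.2]
handtop [[626.4 -53.7 200. ]] foot [[626.2 -57.8  30. ]]
mirror top [[ 413.9 -262.   213. ]]
cam front/back [[519.7 383.2 100. ]]
mirror (array([ 415.4, -257.7,  228.6]), np.float64(2.11694205088295))
brush (array([628.4, -54.7, 191.9]), np.float64(1.3022676556483408))
```

View pics/c1.png

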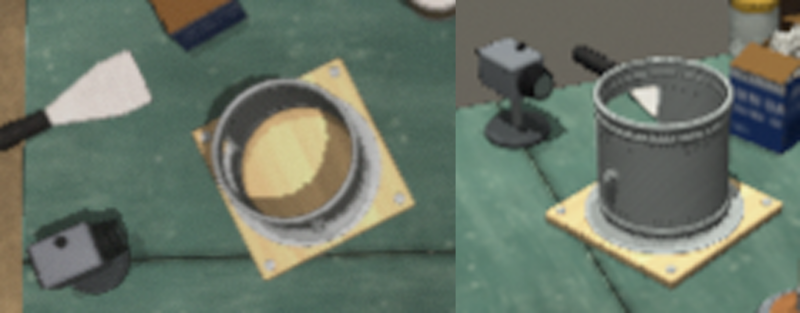

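The crops show the bench camera lens near (125,232), looking at the pipe. The nut is at about (320,226) in the top crop and (612,187) in the side crop. Next I'll compute the geometry from these.

Run:
```python
from h import *
import pickle
np.set_printoptions(precision=2,suppress=True)
cs=pickle.load(open('cs.pkl','rb'));t=cs['top'];s=cs['side']
def tri(a,b):
    o1,d1=ray(t,[a]);o2,d2=ray(s,[b]);d1=d1[0];d2=d2[0]
    k=np.linalg.lstsq(np.c_[d1,-d2],o2-o1,rcond=None)[0];p,q=o1+k[0]*d1,o2+k[1]*d2
    return (p+q)/2,np.linalg.norm(p-q)
T=lambda X,Y:(110+X*.3512,140+Y*.3512)
S=lambda X,Y:(180+(X-455.6)/3.131,130+Y/3.131)
P=np.array([596.1,189.5])
def ang(p): v=p[:2]-P; return np.hypot(*v),np.degrees(np.arctan2(v[1],v[0]))
n=tri(T(320,226),S(612,187));print('nut',n,ang(n[0]))
print('lens top view',ang(onz(t,[T(126,233)],78)[0]),'knob',tri(T(62,242),S(519,46)),ang(tri(T(62,242),S(519,46))[0]),'lens tri',tri(T(126,235),S(543,83)),ang(tri(T(126,235),S(543,83))[0]))
# camera housing mask: bluish grey top
hsv=cv2.cvtColor(t['frame'],cv2.COLOR_RGB2HSV);
m=cv2.inRange(t['frame'],(95,95,95),(170,170,175)); m[:,:115]=0;m[:,150:]=0;m[:210]=0;m[245:]=0
c=max(cv2.findContours(m,0,2)[0],key=cv2.contourArea);r=cv2.minAreaRect(c);w=onz(t,cv2.boxPoints(r),105);print(r,w,np.linalg.norm(np.diff(w,axis=0),axis=1),ang(w.mean(0)))
d=np.diff(w,axis=0)[:2];print('edges deg',np.degrees(np.arctan2(d[:,1],d[:,0])))
# rim check
th=np.radians(np.arange(0,360,30));C=np.c_[P[0]+63.5*np.cos(th),P[1]+63.5*np.sin(th),0*th+145]
f=t['frame'].copy()
for i in range(-4,5): pass
im=cv2.resize(f[140:250,110:270],None,fx=5,fy=5,interpolation=2)[...,::-1].copy()
for q in proj(t,C): cv2.circle(im,tuple(int(v) for v in ((q-[110,140]+.5)*5)),3,(0,0,255),-1)
cv2.imwrite('pics/c2.png',im)
```

```text
nut (array([533.14, 165.55,  65.62]), np.float64(2.6265154192348206)) (np.float64(67.35924699298961), np.float64(-159.1683998885571))
lens top view (np.float64(174.51030067516407), np.float64(112.66781361372304)) knob (array([520.43, 404.91, 101.83]), np.float64(0.5617561424198174)) (np.float64(228.3098142482112), np.float64(109.35506262457649)) lens tri (array([527.1 , 348.61,  84.54]), np.float64(1.2779855107732805)) (np.float64(173.42799068214836), np.float64(113.44292162676282))
((132.34483337402344, 229.36207580566406), (15.784104347229004, 21.169267654418945), 68.19859313964844) [[518.11 437.04 105.  ]
 [537.85 383.91 105.  ]
 [498.55 367.9  105.  ]
 [478.87 420.78 105.  ]] [56.68 42.43 56.42] (np.float64(230.2839249430147), np.float64(112.40076877170391))
edges deg [ -69.62 -157.83]
```

View pics/c2.png

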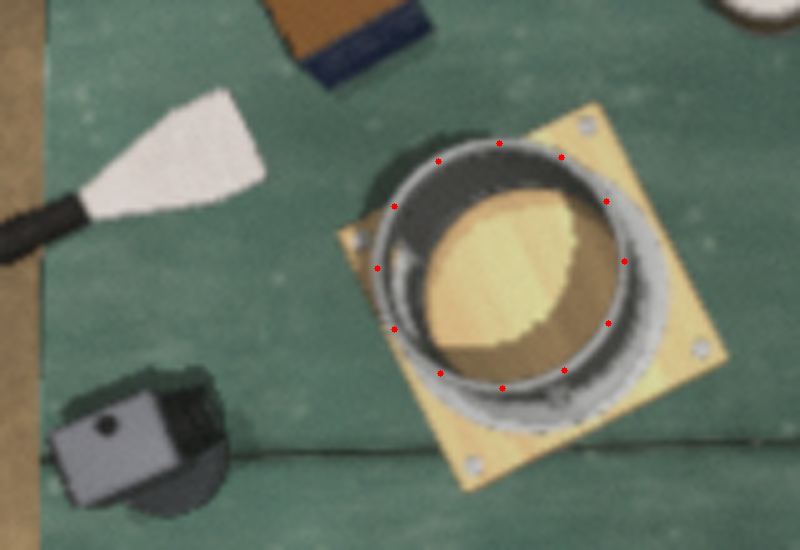

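The projected rim ring sits on the pipe's rim, so the pipe centre (596,189.5) holds. The nut is at (558,397) and the camera housing at (115,447). I'll move off, turning the tool to align with the world axes and going over the pipe.

Emit:
{"fn": "send_rows", "kwargs": {
  "commands": [
    {"angular":[0,0,6.72],"linear":[0,0,-0.006],"jaw":0},
    {"angular":[0,0,6.72],"linear":[0,0,-0.006],"jaw":0},
    {"angular":[0,0,6.72],"linear":[0,0,-0.006],"jaw":0},
    {"angular":[0,0,6.72],"linear":[0,0,-0.006],"jaw":0},
    {"angular":[0,0,6.72],"linear":[0,0,-0.006],"jaw":0}
  ]
}}

```text
time_s: 0.52
tool_pos: [222.6, 529.7, 261.0]
orientation: [1.492, 2.764, -0.002]
ft_force: [-0.0, 0.5, 0.0]
grip_width: 1.004
grasp_force: 0.0
```

Emit:
{"fn": "send_rows", "kwargs": {
  "commands": [
    {"angular":[0,0,6.72],"linear":[0,0,-0.006],"jaw":0},
    {"angular":[0,0,6.72],"linear":[0,0,-0.006],"jaw":0},
    {"angular":[0,0,6.72],"linear":[0,0,-0.006],"jaw":0},
    {"angular":[0,0,6.72],"linear":[0,0,-0.006],"jaw":0},
    {"angular":[0,0,6.72],"linear":[0,0,-0.006],"jaw":0}
  ]
}}

```text
time_s: 0.93
tool_pos: [222.6, 529.7, 291.0]
orientation: [2.227, 2.215, -0.002]
ft_force: [0.4, 0.5, 1.0]
grip_width: 1.0
grasp_force: 0.0
```

Emit:
{"fn": "send_rows", "kwargs": {
  "commands": [
    {"angular":[0,0,0],"linear":[-0.0227,0.0225,-0.003],"jaw":0},
    {"angular":[0,0,0],"linear":[-0.0227,0.0225,-0.003],"jaw":0},
    {"angular":[0,0,0],"linear":[-0.0227,0.0225,-0.003],"jaw":0},
    {"angular":[0,0,0],"linear":[-0.0227,0.0225,-0.003],"jaw":0},
    {"angular":[0,0,0],"linear":[-0.0227,0.0225,-0.003],"jaw":0}
  ]
}}

```text
time_s: 1.35
tool_pos: [335.8, 415.3, 306.0]
orientation: [2.221, 2.222, -0.002]
ft_force: [0.8, -0.7, 0.0]
grip_width: 1.0
grasp_force: 0.0
```

Emit:
{"fn": "send_rows", "kwargs": {
  "commands": [
    {"angular":[0,0,0],"linear":[-0.0227,0.0225,-0.003],"jaw":0},
    {"angular":[0,0,0],"linear":[-0.0227,0.0225,-0.003],"jaw":0},
    {"angular":[0,0,0],"linear":[-0.0227,0.0225,-0.003],"jaw":0},
    {"angular":[0,0,0],"linear":[-0.0227,0.0225,-0.003],"jaw":0},
    {"angular":[0,0,0],"linear":[-0.0227,0.0225,-0.003],"jaw":0}
  ]
}}

```text
time_s: 1.77
tool_pos: [448.4, 301.7, 321.0]
orientation: [-2.221, -2.221, 0.001]
ft_force: [-0.1, 0.2, -0.5]
grip_width: 1.001
grasp_force: 0.0
```

Emit:
{"fn": "send_rows", "kwargs": {
  "commands": [
    {"angular":[0,0,0],"linear":[-0.0227,0.0225,-0.003],"jaw":0},
    {"angular":[0,0,0],"linear":[-0.0227,0.0225,-0.003],"jaw":0},
    {"angular":[0,0,0],"linear":[-0.0227,0.0225,-0.003],"jaw":0},
    {"angular":[0,0,0],"linear":[-0.0227,0.0225,-0.003],"jaw":0},
    {"angular":[0,0,0],"linear":[-0.0227,0.0225,-0.003],"jaw":0}
  ]
}}

```text
time_s: 2.18
tool_pos: [560.9, 188.2, 335.9]
orientation: [-2.221, -2.221, 0.001]
ft_force: [0.6, 1.5, 0.1]
grip_width: 1.006
grasp_force: 0.0
```

Run:
```python
from h import *
import pickle
np.set_printoptions(precision=3,suppress=True)
c=cam('wrist');pickle.dump(c,open('w1.pkl','wb'));save(c,'w1.png',None,1.5)
s=state();print(s['time_s'],s['tool_pos'],s['qpos'],Ro.from_rotvec(s['orientation']).as_matrix());print(c['mount'])
print(proj(c,[[596,189.5,145],[519,356,78],[533,165,78]])*1.5)
```

```text
2.2333 [565.97  183.801 336.103] [ 0.246  0.275  1.291 -0.005  1.573  0.25 ] [[ 0.004  1.     0.004]
 [ 1.    -0.004 -0.004]
 [-0.004  0.004 -1.   ]]
[[  -0.002   -0.956   -0.292   75.906]
 [   1.      -0.002   -0.      -0.033]
 [  -0.      -0.292    0.956 -142.606]
 [   0.       0.       0.       1.   ]]
[[422.159 252.909]
 [325.738  37.267]
 [347.359 262.895]]
```

View pics/w1.png

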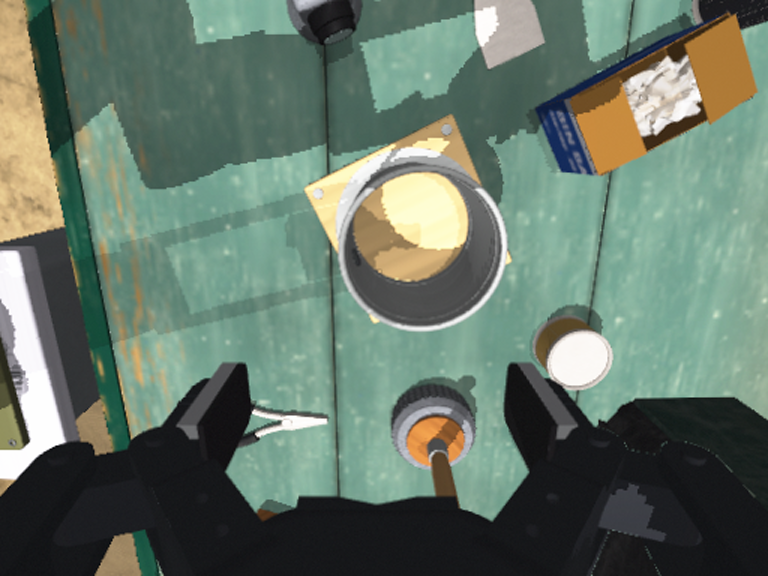

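The wrist view shows the pipe rim centred near (423,247), the lens front at (332,38), the brush at (433,435) and the pipe's board. The bolt head shows dark inside the left wall at (357,258). The arm was still settling, so I'll retake the picture at rest and measure rim, lens and bolt.

Run:
```python
from h import *
import pickle
np.set_printoptions(precision=2,suppress=True)
cam('wrist');c=cam('wrist');pickle.dump(c,open('w2.pkl','wb'))
s=state();print(s['time_s'],s['tool_pos'],s['joint_vel'])
P=np.array([596.1,189.5])
th=np.radians(np.arange(0,360,30));C=np.c_[P[0]+63.5*np.cos(th),P[1]+63.5*np.sin(th),0*th+145]
im=cv2.resize(c['frame'][0:230,180:360],None,fx=3.3,fy=3.3,interpolation=2)[...,::-1].copy()[:600]
def dot(X,col):
    for q in proj(c,X): cv2.circle(im,tuple(int(v) for v in ((q-[180,0]+.5)*3.3)),2,col,-1)
dot(C,(0,0,255))
u=lambda a,r,z:[P[0]+r*np.cos(np.radians(a)),P[1]+r*np.sin(np.radians(a)),z]
dot([u(a,180,78) for a in(110,112,114,116,118)],(255,0,255))
dot([u(a,56.5,78) for a in(-165,-160,-155)],(0,255,255))
cv2.imwrite('pics/w2.png',im);print(im.shape)
```

```text
2.3333 [561.68 187.79 335.48] [ 0.04 -0.02  0.03  0.02  0.01  0.01]
(600, 594, 3)
```

View pics/w2.png

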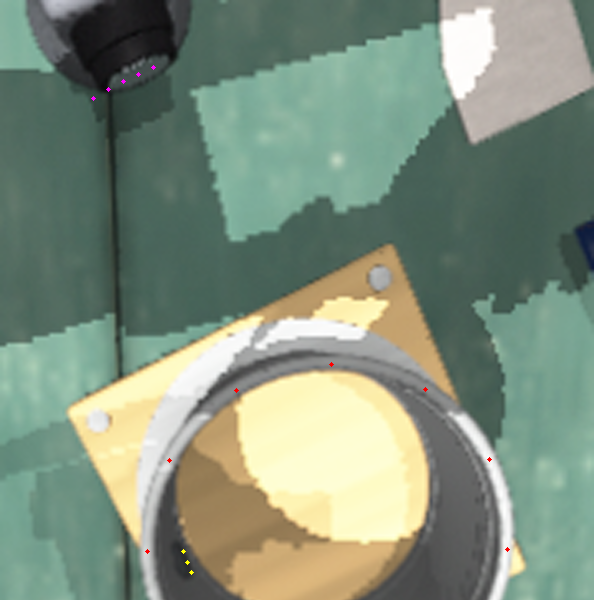

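The zoomed wrist view shows the lens glass ellipse centred at about (139,72), on the 112° mark. The rim ring fits to about 1 mm, and the bolt head is the dark patch on the left inner wall near (185,560). I'll measure the bolt by mask while setting off to the brush.

Run:
```python
from h import *
import pickle
np.set_printoptions(precision=1,suppress=True)
c=pickle.load(open('w2.pkl','rb'));t=pickle.load(open('cs.pkl','rb'))['top'];s=pickle.load(open('cs.pkl','rb'))['side']
g=cv2.cvtColor(c['frame'],cv2.COLOR_RGB2GRAY)
print(g[158:182,228:246:1])
for a in(-170,-165,-160,-155,-150):
    u=lambda r,z:[596.5+r*np.cos(np.radians(a)),190+r*np.sin(np.radians(a)),z]
    print(a,proj(c,[u(56.5,78)])[0],'nut top',proj(t,[u(73,78)])[0],'nut side',proj(s,[u(73,78)])[0])
```

```text
[[ 79  68  68  68  67  73 131 159 132 133 132 132 132 133 134 133 134 134]
 [ 78  68  68  68  69  79  91 112 133 132 132 133 133 133 133 133 135 134]
 [ 75  68  67  67  69  77  82 105 133 133 134 134 134 135 135 135 135 135]
 [ 74  68  68  68  69  69  71 116 144 134 134 134 135 135 135 136 137 137]
 [ 73  68  68  67  69  70  75 108 134 134 135 135 135 136 136 137 137 137]
 [ 73  68  69  68  65  63  70  75 116 146 135 136 137 137 138 136 137 138]
 [ 75  67  68  65  56  50  55  69 107 136 137 137 138 138 138 137 137 137]
 [ 79  68  68  62  50  45  45  61  74  98 130 139 138 137 138 137 136 135]
 [ 79  68  68  63  51  48  43  50  72  87 114 137 137 137 136 134 132 131]
 [ 78  69  68  64  54  51  47  44  66  80  98 128 136 135 134 131 128 126]
 [ 77  68  68  68  60  51  50  43  52  77  89 105 126 131 128 126 124 123]
 [ 78  68  68  69  63  52  53  45  45  71  82  81 108 126 125 124 125 124]
 [ 77  70  69  69  63  53  53  48  43  59  75  76  93 119 124 125 125 125]
 [ 74  74  69  69  63  53  51  51  43  50  72  78  81 100 118 125 125 125]
 [ 75  77  69  69  66  54  49  51  46  46  63  73 
[... 320 characters left out ...]
 81]
 [104  78  79  70  70  70  70  71  72  71  73  73  73  73  73  76  79  76]
 [119  74  76  71  72  70  70  71  71  72  72  73  74  73  73  74  77  83]
 [138  84  73  74  71  71  70  71  72  72  71  72  72  74  73  74  74  80]
 [150  92  75  77  72  71  70  71  71  71  71  72  73  74  74  73  74  74]
 [164 106  74  78  77  72  70  71  72  72  72  72  73  73  73  74  74  73]]
-170 [234.5 162.9] nut top [217.8 221.9] nut side [225.3 184.9]
-165 [235.3 166.3] nut top [220.  221.3] nut side [226.4 185.9]
-160 [236.5 169.6] nut top [222.3 220.5] nut side [227.8 186.8]
-155 [237.9 172.7] nut top [224.4 219.6] nut side [229.3 187.6]
-150 [239.5 175.7] nut top [226.5 218.4] nut side [230.9 188.4]
```

The bolt head's face is centred at about pixel (235,169.5), which puts it at -160° round the pipe. The nut in the top view agrees. The lens is at 112°, so the glass must face about 157°. Next, to the brush.

Emit:
{"fn": "send_rows", "kwargs": {
  "commands": [
    {"angular":[0,0,0],"linear":[-0.0243,0.0065,0],"jaw":0},
    {"angular":[0,0,0],"linear":[-0.0243,0.0065,0],"jaw":0},
    {"angular":[0,0,0],"linear":[-0.0243,0.0065,0],"jaw":0},
    {"angular":[0,0,0],"linear":[-0.0243,0.0065,0],"jaw":0},
    {"angular":[0,0,0],"linear":[-0.0243,0.0065,0],"jaw":0}
  ]
}}

```text
time_s: 2.75
tool_pos: [591.9, 68.4, 335.9]
orientation: [-2.219, -2.222, 0.001]
ft_force: [0.9, -0.2, 0.4]
grip_width: 1.0
grasp_force: 0.0
```

Emit:
{"fn": "send_rows", "kwargs": {
  "commands": [
    {"angular":[0,0,0],"linear":[-0.0303,0.008,0],"jaw":0},
    {"angular":[0,0,0],"linear":[-0.0303,0.008,0],"jaw":0},
    {"angular":[0,0,0],"linear":[-0.0303,0.008,0],"jaw":0},
    {"angular":[0,0,0],"linear":[-0.0303,0.008,0],"jaw":0},
    {"angular":[0,0,0],"linear":[0,0,0],"jaw":0}
  ]
}}

```text
time_s: 3.17
tool_pos: [625.5, -57.3, 335.4]
orientation: [2.224, 2.216, -0.004]
ft_force: [0.5, 0.2, -0.8]
grip_width: 1.0
grasp_force: 0.0
```

Run:
```python
from h import *
np.set_printoptions(precision=1,suppress=True)
cam('wrist');c=cam('wrist');print(state()['tool_pos'])
hsv=cv2.cvtColor(c['frame'],cv2.COLOR_RGB2HSV);m=cv2.inRange(hsv,(5,90,50),(22,255,255))
B=[627,-55.5]
pr=[proj(c,[B+[z]])[0] for z in(200,160,100,56)];print(pr)
for z in (160,180,140):
    p=proj(c,[B+[z]])[0];r=int(p[1]);xs=np.flatnonzero(m[r]);xs=xs[abs(xs-p[0])<45];print(z,r,xs.min() if len(xs) else 0,xs.max() if len(xs) else 0,len(xs), p)
    if len(xs): print(onz(c,[[(xs.min()+xs.max())/2,r]],z))
g=[q for q in cv2.findContours(m,0,2)[0] if cv2.contourArea(q)>60]
for q in g: print(cv2.boundingRect(q),cv2.contourArea(q))
save(c,'w3.png')
```

```text
[624.3 -53.  335.5]
[array([253.7, 183.1]), array([253.4, 173.5]), array([253.1, 162.8]), array([253. , 156.8])]
160 173 241 266 26 [253.4 173.5]
[[627.1 -54.9 160. ]]
180 177 245 264 20 [253.6 178. ]
[[628.  -54.4 180. ]]
140 169 237 270 34 [253.3 169.6]
[[627.2 -54.8 140. ]]
(0, 238, 18, 88) 726.5
(103, 231, 55, 55) 962.5
(0, 198, 42, 108) 2235.0
(0, 169, 16, 24) 210.5
(232, 133, 45, 57) 1721.5
(25, 91, 9, 31) 102.0
(332, 62, 19, 45) 165.5
(175, 0, 135, 63) 795.5
```

Emit:
{"fn": "send_rows", "kwargs": {
  "commands": [
    {"angular":[0,0,0],"linear":[-0.002,0.0026,0.03],"jaw":0},
    {"angular":[0,0,0],"linear":[0,0,0.03],"jaw":0},
    {"angular":[0,0,0],"linear":[0,0,0.03],"jaw":0},
    {"angular":[0,0,0],"linear":[0,0,0.03],"jaw":0},
    {"angular":[0,0,0],"linear":[0,0,0.03],"jaw":0}
  ]
}}

```text
time_s: 3.68
tool_pos: [626.6, -52.5, 185.3]
orientation: [-2.218, -2.223, -0.001]
ft_force: [0.4, -0.2, -0.6]
grip_width: 1.0
grasp_force: 0.0
```

Emit:
{"fn": "send_rows", "kwargs": {
  "commands": [
    {"angular":[0,0,0],"linear":[0,0,0.025],"jaw":0},
    {"angular":[0,0,0],"linear":[0,0,0.0165],"jaw":0},
    {"angular":[0,0,0],"linear":[0,0,0.01],"jaw":0},
    {"angular":[0,0,0],"linear":[0,0,0],"jaw":255},
    {"angular":[0,0,0],"linear":[0,0,0],"jaw":255}
  ]
}}

```text
time_s: 4.1
tool_pos: [627.3, -53.8, 135.0]
orientation: [-2.219, -2.223, 0.0]
ft_force: [0.4, -0.1, 0.6]
grip_width: 0.749
grasp_force: 0.0
```

Emit:
{"fn": "send_rows", "kwargs": {
  "commands": [
    {"angular":[0,0,0],"linear":[0,0,0],"jaw":255},
    {"angular":[0,0,0],"linear":[0,0,0],"jaw":255},
    {"angular":[0,0,0],"linear":[0,0,0],"jaw":255},
    {"angular":[0,0,0],"linear":[0,0,0],"jaw":255},
    {"angular":[0,0,0],"linear":[0,0,0],"jaw":255}
  ]
}}

```text
time_s: 4.52
tool_pos: [628.5, -55.1, 136.4]
orientation: [2.22, 2.22, 0.003]
ft_force: [0.9, 2.0, 5.6]
grip_width: 0.232
grasp_force: 58.4
```

Emit:
{"fn": "send_rows", "kwargs": {
  "commands": [
    {"angular":[0,0,0],"linear":[0,0,-0.02],"jaw":255},
    {"angular":[0,0,0],"linear":[0,0,-0.04],"jaw":255},
    {"angular":[0,0,0],"linear":[0,0,-0.04],"jaw":255},
    {"angular":[0,0,0],"linear":[0,0,-0.04],"jaw":255},
    {"angular":[0,0,0],"linear":[0,0,-0.04],"jaw":255}
  ]
}}

```text
time_s: 4.93
tool_pos: [626.6, -55.1, 316.0]
orientation: [-2.221, -2.22, 0.002]
ft_force: [2.1, 0.0, -2.2]
grip_width: 0.232
grasp_force: 58.8
```

Emit:
{"fn": "send_rows", "kwargs": {
  "commands": [
    {"angular":[0,0,0],"linear":[0.0245,-0.003,0],"jaw":255},
    {"angular":[0,0,0],"linear":[0.0245,-0.003,0],"jaw":255},
    {"angular":[0,0,0],"linear":[0.0245,-0.003,0],"jaw":255},
    {"angular":[0,0,0],"linear":[0.0245,-0.003,0],"jaw":255},
    {"angular":[0,0,0],"linear":[0.0245,-0.003,0],"jaw":255}
  ]
}}

```text
time_s: 5.35
tool_pos: [611.7, 68.2, 314.4]
orientation: [-2.222, -2.22, 0.001]
ft_force: [-0.1, 0.5, -1.4]
grip_width: 0.232
grasp_force: 58.9
```

Emit:
{"fn": "send_rows", "kwargs": {
  "commands": [
    {"angular":[0,0,0],"linear":[0.0245,-0.003,0],"jaw":255},
    {"angular":[0,0,0],"linear":[0.0245,-0.003,0],"jaw":255},
    {"angular":[0,0,0],"linear":[0.0245,-0.003,0],"jaw":255},
    {"angular":[0,0,0],"linear":[0.0245,-0.003,0],"jaw":255},
    {"angular":[0,0,0],"linear":[0.0245,-0.003,0],"jaw":255}
  ]
}}

```text
time_s: 5.77
tool_pos: [596.7, 190.8, 314.2]
orientation: [-2.221, -2.221, 0.002]
ft_force: [0.2, 0.9, -2.3]
grip_width: 0.237
grasp_force: 58.9
```

Emit:
{"fn": "send_rows", "kwargs": {
  "commands": [
    {"angular":[0,0,0],"linear":[0,0,0],"jaw":255},
    {"angular":[0,0,0],"linear":[0,0,0],"jaw":255},
    {"angular":[0,0,0],"linear":[0,0,0],"jaw":255},
    {"angular":[0,0,0],"linear":[0,0,0],"jaw":255},
    {"angular":[0,0,0],"linear":[0,0,0],"jaw":255}
  ]
}}

```text
time_s: 6.18
tool_pos: [597.5, 188.8, 314.7]
orientation: [2.223, 2.22, -0.001]
ft_force: [0.1, -0.6, -2.1]
grip_width: 0.23
grasp_force: 59.0
```

Run:
```python
from h import *
np.set_printoptions(precision=2,suppress=True)
s=state();print(s['tool_pos'],s['ft_force'],s['grip_width'],Ro.from_rotvec(s['orientation']).as_matrix()[:,2])
c=cam('side');save(c,'s2.png',(180,50,330,240),3)
for z in (180,222,236): print(z,(proj(c,[[s['tool_pos'][0],s['tool_pos'][1],z]])-[180,50])*3)
w=cam('wrist');save(w,'w4.png');g=w['frame'].astype(int)
```

```text
[597.53 188.77 314.67] [ 0.07 -0.58 -2.11] 0.23037328354409448 [-0. -0. -1.]
180 [[198.63 294.65]]
222 [[198.22 255.7 ]]
236 [[198.08 242.38]]
```

View pics/s2.png

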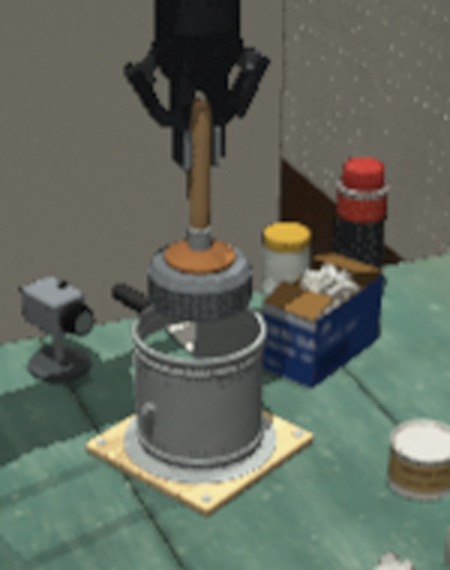

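The side view shows the brush hanging upright and centred over the pipe, its head at about (200,280) and the pipe centre at x≈200. Now the brushing strokes.

Emit:
{"fn": "send_rows", "kwargs": {
  "commands": [
    {"angular":[0,0,0],"linear":[0,0.0,0.03],"jaw":255},
    {"angular":[0,0,0],"linear":[0,-0.0007,0.03],"jaw":255},
    {"angular":[0,0,0],"linear":[0,0,0.03],"jaw":255},
    {"angular":[0,0,0],"linear":[0,0,0.03],"jaw":255},
    {"angular":[0,0,0],"linear":[0,0,0.03],"jaw":255}
  ]
}}

```text
time_s: 6.7
tool_pos: [596.9, 189.3, 163.9]
orientation: [2.222, 2.22, 0.001]
ft_force: [0.1, 0.5, -1.4]
grip_width: 0.236
grasp_force: 59.0
```

Emit:
{"fn": "send_rows", "kwargs": {
  "commands": [
    {"angular":[0,0,0],"linear":[0,0,0.01],"jaw":255},
    {"angular":[0,0,0],"linear":[0,0,0.005],"jaw":255},
    {"angular":[0,0,0],"linear":[0,0,0.0015],"jaw":255},
    {"angular":[0,0,0],"linear":[0,0,0],"jaw":255},
    {"angular":[0,0,0],"linear":[0,0,0],"jaw":255}
  ]
}}

```text
time_s: 7.12
tool_pos: [598.0, 190.0, 149.7]
orientation: [2.221, 2.22, 0.004]
ft_force: [-0.5, 0.2, -2.1]
grip_width: 0.233
grasp_force: 59.1
```

Emit:
{"fn": "send_rows", "kwargs": {
  "commands": [
    {"angular":[0,0,0],"linear":[0,0,0.001],"jaw":255},
    {"angular":[0,0,0],"linear":[0,0,0.001],"jaw":255},
    {"angular":[0,0,0],"linear":[0,0,0],"jaw":255},
    {"angular":[0,0,0],"linear":[0,0,0],"jaw":255},
    {"angular":[0,0,0],"linear":[0,0,0],"jaw":255}
  ]
}}

```text
time_s: 7.53
tool_pos: [598.2, 190.5, 148.5]
orientation: [2.22, 2.22, 0.006]
ft_force: [-1.2, 1.1, 4.9]
grip_width: 0.238
grasp_force: 59.8
```

The force shows the brush is on the floor. Now up towards the mouth and down again.

Emit:
{"fn": "send_rows", "kwargs": {
  "commands": [
    {"angular":[0,0,0],"linear":[0,0,-0.02],"jaw":255},
    {"angular":[0,0,0],"linear":[0,0,-0.025],"jaw":255},
    {"angular":[0,0,0],"linear":[0,0,-0.025],"jaw":255},
    {"angular":[0,0,0],"linear":[0,0,-0.02],"jaw":255},
    {"angular":[0,0,0],"linear":[0,0,0],"jaw":255}
  ]
}}

```text
time_s: 7.95
tool_pos: [599.8, 190.7, 241.7]
orientation: [2.217, 2.218, 0.014]
ft_force: [0.7, 0.9, -1.4]
grip_width: 0.235
grasp_force: 59.1
```

Emit:
{"fn": "send_rows", "kwargs": {
  "commands": [
    {"angular":[0,0,0],"linear":[0,0,0],"jaw":255},
    {"angular":[0,0,0],"linear":[0,0,0.025],"jaw":255},
    {"angular":[0,0,0],"linear":[0,0,0.025],"jaw":255},
    {"angular":[0,0,0],"linear":[0,0,0.025],"jaw":255},
    {"angular":[0,0,0],"linear":[0,0,0.01],"jaw":255}
  ]
}}

```text
time_s: 8.37
tool_pos: [592.6, 189.2, 147.7]
orientation: [-2.218, -2.218, 0.012]
ft_force: [-15.9, -2.1, 66.5]
grip_width: 0.231
grasp_force: 63.8
```

Emit:
{"fn": "send_rows", "kwargs": {
  "commands": [
    {"angular":[0,0,0],"linear":[0,0,0.003],"jaw":255},
    {"angular":[0,0,0],"linear":[0,0,0.002],"jaw":255},
    {"angular":[0,0,0],"linear":[0,0,0],"jaw":255},
    {"angular":[0,0,0],"linear":[0,0,0],"jaw":255},
    {"angular":[0,0,0],"linear":[0,0,0],"jaw":255}
  ]
}}

```text
time_s: 8.78
tool_pos: [593.4, 189.4, 148.2]
orientation: [-2.219, -2.22, 0.007]
ft_force: [-8.7, -1.8, 18.8]
grip_width: 0.238
grasp_force: 59.7
```

The second stroke met the floor harder than I wanted (66 N). I'll ease up and check the pose.

Emit:
{"fn": "send_rows", "kwargs": {
  "commands": [
    {"angular":[0,0,0],"linear":[0,0,-0.003],"jaw":255},
    {"angular":[0,0,0],"linear":[0,0,-0.02],"jaw":255},
    {"angular":[0,0,0],"linear":[0,0,-0.02],"jaw":255},
    {"angular":[0,0,0],"linear":[0,0,0],"jaw":255},
    {"angular":[0,0,0],"linear":[0,0,0],"jaw":255}
  ]
}}

```text
time_s: 9.2
tool_pos: [597.3, 190.0, 189.2]
orientation: [2.221, 2.221, 0.002]
ft_force: [-0.6, -0.1, -1.5]
grip_width: 0.23
grasp_force: 58.9
```

Run:
```python
from h import *
np.set_printoptions(precision=3,suppress=True)
for i in range(3):
    c=cam('side');s=state();print(s['tool_pos'],s['ft_force'],s['grip_width'],s['qpos'],s['joint_vel'])
R=Ro.from_rotvec(s['orientation']).as_matrix();print(R)
print(s['torque'],s['time_s'])
np.save('side3.npy',c['frame'])
hsv=cv2.cvtColor(c['frame'],cv2.COLOR_RGB2HSV);m=cv2.inRange(hsv,(5,90,50),(22,255,255));m[:,:220]=0;m[:,275:]=0;m[130:]=0
for y in range(60,130,6):
    xs=np.flatnonzero(m[y]);
    if len(xs): print(y,xs.min(),xs.max(),len(xs))
print(proj(c,[[596.5,190,z] for z in(97,167,240)]))
```

```text
[596.226 189.806 188.089] [-0.6    0.626 -2.167] 0.231290252512643 [ 0.241  0.41   1.456 -0.     1.277  0.241] [-0.     0.015  0.025 -0.001  0.007 -0.001]
[595.681 189.647 187.446] [ 0.9    0.119 -2.487] 0.23210565089517796 [ 0.241  0.411  1.456 -0.     1.277  0.241] [0.002 0.007 0.009 0.001 0.005 0.   ]
[595.505 189.606 187.226] [-0.212 -0.345 -1.595] 0.23397990082325587 [ 0.241  0.411  1.457 -0.     1.277  0.241] [ 0.     0.001 -0.002  0.001  0.005  0.001]
[[-0.     1.    -0.003]
 [ 1.     0.    -0.001]
 [-0.001 -0.003 -1.   ]]
[0.03  0.004 0.073] 9.35
126 268 274 7
[[245.999 172.354]
 [245.767 152.015]
 [245.511 129.402]]
```

Emit:
{"fn": "send_rows", "kwargs": {
  "commands": [
    {"angular":[0,0,0],"linear":[0,0,-0.02],"jaw":255},
    {"angular":[0,0,0],"linear":[0,0,-0.03],"jaw":255},
    {"angular":[0,0,0],"linear":[0,0,-0.03],"jaw":255},
    {"angular":[0,0,0],"linear":[0,0,-0.03],"jaw":255},
    {"angular":[0,0,0],"linear":[0,0,-0.022],"jaw":255}
  ]
}}

```text
time_s: 9.77
tool_pos: [596.9, 190.0, 322.2]
orientation: [-2.221, -2.221, 0.0]
ft_force: [1.3, 0.7, -1.7]
grip_width: 0.236
grasp_force: 59.0
```

Emit:
{"fn": "send_rows", "kwargs": {
  "commands": [
    {"angular":[0,0,0],"linear":[0,0,0],"jaw":255},
    {"angular":[0,0,0],"linear":[0,0,0],"jaw":255},
    {"angular":[0,0,0],"linear":[-0.0245,0.003,0],"jaw":255},
    {"angular":[0,0,0],"linear":[-0.0245,0.003,0],"jaw":255},
    {"angular":[0,0,0],"linear":[-0.0245,0.003,0],"jaw":255}
  ]
}}

```text
time_s: 10.18
tool_pos: [604.1, 115.9, 317.5]
orientation: [-2.217, -2.22, 0.008]
ft_force: [0.2, -0.6, -2.7]
grip_width: 0.233
grasp_force: 59.0
```

Emit:
{"fn": "send_rows", "kwargs": {
  "commands": [
    {"angular":[0,0,0],"linear":[-0.0245,0.003,0],"jaw":255},
    {"angular":[0,0,0],"linear":[-0.0245,0.003,0],"jaw":255},
    {"angular":[0,0,0],"linear":[-0.0245,0.003,0],"jaw":255},
    {"angular":[0,0,0],"linear":[-0.0245,0.003,0],"jaw":255},
    {"angular":[0,0,0],"linear":[-0.0245,0.003,0],"jaw":255}
  ]
}}

```text
time_s: 10.6
tool_pos: [619.1, -7.1, 317.4]
orientation: [-2.218, -2.218, 0.007]
ft_force: [0.7, 0.8, -2.3]
grip_width: 0.235
grasp_force: 59.0
```

Emit:
{"fn": "send_rows", "kwargs": {
  "commands": [
    {"angular":[0,0,0],"linear":[-0.0245,0.003,0],"jaw":255},
    {"angular":[0,0,0],"linear":[-0.0245,0.003,0],"jaw":255},
    {"angular":[0,0,0],"linear":[0,0,0],"jaw":255},
    {"angular":[0,0,0],"linear":[0,0,0],"jaw":255},
    {"angular":[0,0,0],"linear":[0,0,0],"jaw":255}
  ]
}}

```text
time_s: 11.02
tool_pos: [625.6, -54.6, 318.6]
orientation: [-2.219, -2.218, 0.004]
ft_force: [-0.9, 1.0, -2.7]
grip_width: 0.233
grasp_force: 59.0
```

Emit:
{"fn": "send_rows", "kwargs": {
  "commands": [
    {"angular":[0,0,0],"linear":[0,0,0.03],"jaw":255},
    {"angular":[0,0,0],"linear":[0,0,0.04],"jaw":255},
    {"angular":[0,0,0],"linear":[0,0,0.04],"jaw":255},
    {"angular":[0,0,0],"linear":[0,0,0.03],"jaw":255},
    {"angular":[0,0,0],"linear":[0,0,0.02],"jaw":255}
  ]
}}

```text
time_s: 11.43
tool_pos: [623.4, -52.9, 156.5]
orientation: [-2.215, -2.219, 0.006]
ft_force: [-0.4, 0.9, -2.1]
grip_width: 0.233
grasp_force: 59.0
```

Run:
```python
from h import *
np.set_printoptions(precision=3,suppress=True)
for i in range(3): c=cam('side');s=state();print(s['time_s'],s['tool_pos'],s['ft_force'],s['grip_width'])
print(Ro.from_rotvec(s['orientation']).as_matrix())
hsv=cv2.cvtColor(c['frame'],cv2.COLOR_RGB2HSV);m=cv2.inRange(hsv,(5,90,50),(22,255,255))
x,y,z=s['tool_pos']
for h in (75,100,115):
    p=proj(c,[[x,y,z-135+h]])[0];r=int(p[1]);xs=np.flatnonzero(m[r]);xs=xs[abs(xs-p[0])<20];print(h,p,xs.min() if len(xs) else 0,xs.max() if len(xs) else 0)
```

```text
11.4833 [621.613 -52.652 153.28 ] [-1.435  0.896 -5.78 ] 0.2344601871951191
11.5333 [622.394 -52.9   155.899] [-0.97   0.942 -1.547] 0.22904675602842026
11.5833 [624.611 -53.392 158.764] [ 0.391  0.185 -1.631] 0.23731708106456798
[[-0.002  1.    -0.006]
 [ 1.     0.002  0.001]
 [ 0.001 -0.006 -1.   ]]
75 [291.61 214.52] 288 294
100 [292.098 206.812] 289 312
115 [292.397 202.092] 273 311
```

Emit:
{"fn": "send_rows", "kwargs": {
  "commands": [
    {"angular":[0,0,0],"linear":[0,0,0.005],"jaw":255},
    {"angular":[0,0,0],"linear":[0,0,0.005],"jaw":255},
    {"angular":[0,0,0],"linear":[0,0,0.004],"jaw":255},
    {"angular":[0,0,0],"linear":[0,0,0.003],"jaw":255},
    {"angular":[0,0,0],"linear":[0,0,0.002],"jaw":255}
  ]
}}

```text
time_s: 12.0
tool_pos: [627.0, -55.1, 142.7]
orientation: [2.221, 2.221, 0.001]
ft_force: [0.1, -0.1, -2.4]
grip_width: 0.233
grasp_force: 59.1
```

Emit:
{"fn": "send_rows", "kwargs": {
  "commands": [
    {"angular":[0,0,0],"linear":[0,0,0.001],"jaw":255},
    {"angular":[0,0,0],"linear":[0,0,0.0],"jaw":255},
    {"angular":[0,0,0],"linear":[0,0,0],"jaw":255},
    {"angular":[0,0,0],"linear":[0,0,0],"jaw":255},
    {"angular":[0,0,0],"linear":[0,0,0],"jaw":255}
  ]
}}

```text
time_s: 12.42
tool_pos: [626.9, -55.1, 141.5]
orientation: [2.221, 2.221, 0.0]
ft_force: [-0.2, 0.6, -1.4]
grip_width: 0.232
grasp_force: 59.1
```

Emit:
{"fn": "send_rows", "kwargs": {
  "commands": [
    {"angular":[0,0,0],"linear":[0,0,0.001],"jaw":255},
    {"angular":[0,0,0],"linear":[0,0,0.001],"jaw":255},
    {"angular":[0,0,0],"linear":[0,0,0.001],"jaw":255},
    {"angular":[0,0,0],"linear":[0,0,0.001],"jaw":255},
    {"angular":[0,0,0],"linear":[0,0,0],"jaw":255}
  ]
}}

```text
time_s: 12.83
tool_pos: [626.5, -55.0, 136.9]
orientation: [-2.221, -2.221, 0.001]
ft_force: [-0.1, 0.0, -2.1]
grip_width: 0.23
grasp_force: 59.1
```

Emit:
{"fn": "send_rows", "kwargs": {
  "commands": [
    {"angular":[0,0,0],"linear":[0,0,0.0005],"jaw":255},
    {"angular":[0,0,0],"linear":[0,0,0],"jaw":255},
    {"angular":[0,0,0],"linear":[0,0,0],"jaw":255},
    {"angular":[0,0,0],"linear":[0,0,0],"jaw":255},
    {"angular":[0,0,0],"linear":[0,0,0],"jaw":255}
  ]
}}

```text
time_s: 13.25
tool_pos: [626.8, -55.1, 136.9]
orientation: [2.221, 2.221, 0.0]
ft_force: [-0.3, 0.4, -2.0]
grip_width: 0.233
grasp_force: 59.1
```

Emit:
{"fn": "send_rows", "kwargs": {
  "commands": [
    {"angular":[0,0,0],"linear":[0,0,0.0007],"jaw":255},
    {"angular":[0,0,0],"linear":[0,0,0.0006],"jaw":255},
    {"angular":[0,0,0],"linear":[0,0,0],"jaw":255},
    {"angular":[0,0,0],"linear":[0,0,0],"jaw":255},
    {"angular":[0,0,0],"linear":[0,0,0],"jaw":255}
  ]
}}

```text
time_s: 13.67
tool_pos: [627.0, -55.0, 135.9]
orientation: [2.221, 2.221, 0.001]
ft_force: [0.9, 0.5, 1.6]
grip_width: 0.233
grasp_force: 59.4
```

The brush stands on the bench. Releasing and rising.

Emit:
{"fn": "send_rows", "kwargs": {
  "commands": [
    {"angular":[0,0,0],"linear":[0,0,0],"jaw":200},
    {"angular":[0,0,0],"linear":[0,0,0],"jaw":150},
    {"angular":[0,0,0],"linear":[0,0,0],"jaw":60},
    {"angular":[0,0,0],"linear":[0,0,0],"jaw":0},
    {"angular":[0,0,0],"linear":[0,0,0],"jaw":0}
  ]
}}

```text
time_s: 14.08
tool_pos: [626.7, -55.1, 135.4]
orientation: [-2.221, -2.222, 0.0]
ft_force: [-0.1, 0.2, 0.2]
grip_width: 0.792
grasp_force: 0.0
```

Emit:
{"fn": "send_rows", "kwargs": {
  "commands": [
    {"angular":[0,0,0],"linear":[0,0,0],"jaw":0},
    {"angular":[0,0,0],"linear":[0,0,0],"jaw":0},
    {"angular":[0,0,0],"linear":[0,0,-0.01],"jaw":0},
    {"angular":[0,0,0],"linear":[0,0,-0.03],"jaw":0},
    {"angular":[0,0,0],"linear":[0,0,-0.04],"jaw":0}
  ]
}}

```text
time_s: 14.5
tool_pos: [624.1, -54.7, 213.3]
orientation: [-2.217, -2.217, 0.008]
ft_force: [1.0, 0.6, 0.2]
grip_width: 1.002
grasp_force: 0.0
```

Emit:
{"fn": "send_rows", "kwargs": {
  "commands": [
    {"angular":[0,0,0],"linear":[0,0,-0.04],"jaw":0},
    {"angular":[0,0,0],"linear":[0,0,-0.04],"jaw":0},
    {"angular":[0,0,0],"linear":[0,0,-0.03],"jaw":0},
    {"angular":[0,0,0],"linear":[0,0,0],"jaw":0},
    {"angular":[0,0,0],"linear":[0,0,0],"jaw":0}
  ]
}}

```text
time_s: 14.92
tool_pos: [628.0, -55.2, 329.3]
orientation: [2.217, 2.218, 0.006]
ft_force: [-0.5, -0.3, 0.1]
grip_width: 0.999
grasp_force: 0.0
```

Run:
```python
from h import *
np.set_printoptions(precision=2,suppress=True)
for i in range(2): c=cam('side');s=state()
print(s['time_s'],s['tool_pos'],s['ft_force'],s['grip_width'])
hsv=cv2.cvtColor(c['frame'],cv2.COLOR_RGB2HSV);m=cv2.inRange(hsv,(5,90,50),(22,255,255))
for h in (75,100,130,160,190):
    p=proj(c,[[627,-55,h]])[0];r=int(p[1]);xs=np.flatnonzero(m[r]);xs=xs[abs(xs-p[0])<16];print(h,p,xs.min() if len(xs) else 0,xs.max() if len(xs) else 0)
```

```text
15.0167 [626.02 -54.92 325.02] [ 0.9   0.12 -1.37] 1.0000496620872883
75 [292.24 221.79] 290 295
100 [292.73 214.26] 290 296
130 [293.33 204.98] 291 297
160 [293.96 195.4 ] 283 298
190 [294.6  185.52] 292 298
```

The brush stands upright where it was. On to the mirror.

Emit:
{"fn": "send_rows", "kwargs": {
  "commands": [
    {"angular":[0,0,0],"linear":[-0.02,-0.021,0],"jaw":0},
    {"angular":[0,0,0],"linear":[-0.02,-0.021,0],"jaw":0},
    {"angular":[0,0,0],"linear":[-0.02,-0.021,0],"jaw":0},
    {"angular":[0,0,0],"linear":[-0.02,-0.021,0],"jaw":0},
    {"angular":[0,0,0],"linear":[-0.02,-0.021,0],"jaw":0}
  ]
}}

```text
time_s: 15.43
tool_pos: [519.5, -155.2, 323.0]
orientation: [-2.217, -2.219, 0.003]
ft_force: [-0.4, -0.6, 0.3]
grip_width: 0.999
grasp_force: 0.0
```

Emit:
{"fn": "send_rows", "kwargs": {
  "commands": [
    {"angular":[0,0,0],"linear":[-0.02,-0.021,0],"jaw":0},
    {"angular":[0,0,0],"linear":[-0.02,-0.021,0],"jaw":0},
    {"angular":[0,0,0],"linear":[-0.02,-0.021,0],"jaw":0},
    {"angular":[0,0,0],"linear":[-0.02,-0.021,0],"jaw":0},
    {"angular":[0,0,0],"linear":[-0.02,-0.021,0],"jaw":0}
  ]
}}

```text
time_s: 15.85
tool_pos: [414.6, -255.0, 323.3]
orientation: [-2.218, -2.219, 0.001]
ft_force: [0.8, -1.3, 0.5]
grip_width: 0.99
grasp_force: 0.0
```

Emit:
{"fn": "send_rows", "kwargs": {
  "commands": [
    {"angular":[0,0,7],"linear":[0,0,0],"jaw":0},
    {"angular":[0,0,7],"linear":[0,0,0],"jaw":0},
    {"angular":[0,0,7],"linear":[0,0,0],"jaw":0},
    {"angular":[0,0,0],"linear":[0,0,0],"jaw":0},
    {"angular":[0,0,0],"linear":[0,0,0],"jaw":0}
  ]
}}

```text
time_s: 16.27
tool_pos: [415.9, -254.6, 323.9]
orientation: [-2.583, -1.782, 0.002]
ft_force: [0.0, 0.5, 0.1]
grip_width: 0.998
grasp_force: 0.0
```

Run:
```python
from h import *
import pickle
np.set_printoptions(precision=2,suppress=True)
for i in range(3): c=cam('wrist');
s=state();R=Ro.from_rotvec(s['orientation']).as_matrix()
print(s['time_s'],s['tool_pos'],np.degrees(np.arctan2(R[1,0],R[0,0])),R[:,2])
pickle.dump(c,open('w5.pkl','wb'))
k=1.5;im=cv2.resize(c['frame'],None,fx=k,fy=k,interpolation=2)[...,::-1].copy()
for X in [[414.5,-257.5,z] for z in(227,183,141,55)]+[[399.2,-195.7,55],[464.6,-221.2,55],[429.4,-317.6,55],[364.2,-291.6,55]]:
    q=proj(c,[X])[0]*k;print(q)
    cv2.circle(im,tuple(int(v) for v in q),2,(0,0,255),-1)
cv2.imwrite('pics/w5.png',im)
```

```text
16.4167 [ 416.59 -254.72  324.72] 69.15541289561375 [-0.  0. -1.]
[376.66 296.26]
[376.77 275.79]
[376.85 261.05]
[376.97 239.73]
[337.42 183.62]
[413.82 184.15]
[412.85 290.68]
[341.61 289.66]
```

View pics/w5.png

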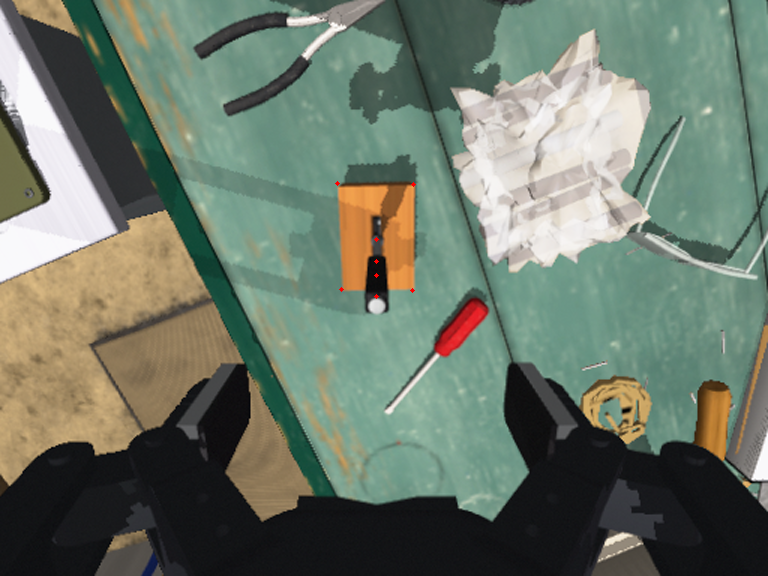

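The wrist view shows the mirror's handle top at (376,304), about 3 mm further back than predicted, so the mirror leans slightly. The block's edges are square to the picture, so the yaw is right, and nothing stands near the fingers' path. Descending.

Emit:
{"fn": "send_rows", "kwargs": {
  "commands": [
    {"angular":[0,0,0],"linear":[-0.0055,-0.0011,0.02],"jaw":0},
    {"angular":[0,0,0],"linear":[0,0,0.03],"jaw":0},
    {"angular":[0,0,0],"linear":[0,0,0.03],"jaw":0},
    {"angular":[0,0,0],"linear":[0,0,0.03],"jaw":0},
    {"angular":[0,0,0],"linear":[0,0,0.02],"jaw":0}
  ]
}}

```text
time_s: 16.83
tool_pos: [412.6, -258.6, 192.8]
orientation: [-2.584, -1.781, 0.002]
ft_force: [-0.1, 0.6, -0.4]
grip_width: 0.999
grasp_force: 0.0
```

Emit:
{"fn": "send_rows", "kwargs": {
  "commands": [
    {"angular":[0,0,0],"linear":[0,0,0.015],"jaw":0},
    {"angular":[0,0,0],"linear":[0,0,0.01],"jaw":0},
    {"angular":[0,0,0],"linear":[0,0,0.005],"jaw":0},
    {"angular":[0,0,0],"linear":[0,0,0],"jaw":0},
    {"angular":[0,0,0],"linear":[0,0,0],"jaw":0}
  ]
}}

```text
time_s: 17.25
tool_pos: [414.0, -259.9, 165.7]
orientation: [2.588, 1.781, -0.0]
ft_force: [0.1, 0.8, 0.6]
grip_width: 1.001
grasp_force: 0.0
```

Run:
```python
from h import *
np.set_printoptions(precision=2,suppress=True)
for i in range(3): c=cam('wrist');
s=state();R=Ro.from_rotvec(s['orientation']).as_matrix()
print(s['time_s'],s['tool_pos'],np.degrees(np.arctan2(R[1,0],R[0,0])),s['ft_force'])
save(c,'w6.png')
g=cv2.cvtColor(c['frame'],cv2.COLOR_RGB2GRAY)
p=proj(c,[[413.4,-260.3,227],[413.6,-259.4,183],[414.4,-257,60]]);print(p)
hsv=cv2.cvtColor(c['frame'],cv2.COLOR_RGB2HSV)
m=cv2.inRange(g,0,45);
for y in range(120,340,20): print(y,[(a[0],a[-1]) for a in np.split(np.flatnonzero(m[y]),np.flatnonzero(np.diff(np.flatnonzero(m[y]))>3)+1) if len(a)>4])
```

```text
17.4 [ 414.47 -260.26  166.47] 69.03104134313476 [ 1.57  1.07 -0.63]
[[250.5  332.21]
 [250.2  263.23]
 [250.18 187.48]]
120 []
140 []
160 []
180 [(np.int64(247), np.int64(251))]
200 []
220 [(np.int64(241), np.int64(259))]
240 [(np.int64(238), np.int64(261)), (np.int64(339), np.int64(352))]
260 [(np.int64(126), np.int64(133)), (np.int64(146), np.int64(165)), (np.int64(236), np.int64(263)), (np.int64(321), np.int64(325)), (np.int64(337), np.int64(356)), (np.int64(369), np.int64(375))]
280 [(np.int64(110), np.int64(119)), (np.int64(133), np.int64(165)), (np.int64(234), np.int64(265)), (np.int64(337), np.int64(369)), (np.int64(383), np.int64(391))]
300 [(np.int64(31), np.int64(62)), (np.int64(81), np.int64(133)), (np.int64(138), np.int64(155)), (np.int64(232), np.int64(266)), (np.int64(347), np.int64(420)), (np.int64(441), np.int64(471))]
320 [(np.int64(11), np.int64(153)), (np.int64(230), np.int64(268)), (np.int64(349), np.int64(410)), (np.int64(416), np.int64(491))]
```

The handle is centred between the fingers. Closing.

Emit:
{"fn": "send_rows", "kwargs": {
  "commands": [
    {"angular":[0,0,0],"linear":[0,0,0.002],"jaw":150},
    {"angular":[0,0,0],"linear":[0,0,0],"jaw":200},
    {"angular":[0,0,0],"linear":[0,0,0],"jaw":255},
    {"angular":[0,0,0],"linear":[0,0,0],"jaw":255},
    {"angular":[0,0,0],"linear":[0,0,0],"jaw":255}
  ]
}}

```text
time_s: 17.82
tool_pos: [413.8, -259.9, 163.6]
orientation: [2.589, 1.78, 0.0]
ft_force: [-1.2, 0.6, -0.4]
grip_width: 0.302
grasp_force: 0.0
```

Emit:
{"fn": "send_rows", "kwargs": {
  "commands": [
    {"angular":[0,0,0],"linear":[0,0,0],"jaw":255},
    {"angular":[0,0,0],"linear":[0,0,0],"jaw":255},
    {"angular":[0,0,0],"linear":[0,0,0],"jaw":255},
    {"angular":[0,0,0],"linear":[0,0,0],"jaw":255},
    {"angular":[0,0,0],"linear":[0,0,0],"jaw":255}
  ]
}}

```text
time_s: 18.23
tool_pos: [413.8, -259.9, 163.6]
orientation: [2.589, 1.779, 0.0]
ft_force: [0.5, 0.4, 2.2]
grip_width: 0.156
grasp_force: 58.4
```

Emit:
{"fn": "send_rows", "kwargs": {
  "commands": [
    {"angular":[0,0,0],"linear":[0,0,-0.008],"jaw":255},
    {"angular":[0,0,0],"linear":[0,0,-0.012],"jaw":255},
    {"angular":[0,0,0],"linear":[0,0,-0.015],"jaw":255},
    {"angular":[0,0,0],"linear":[0,0,-0.02],"jaw":255},
    {"angular":[0,0,0],"linear":[0,0,-0.025],"jaw":255}
  ]
}}

```text
time_s: 18.65
tool_pos: [412.7, -259.0, 243.3]
orientation: [-2.586, -1.778, 0.002]
ft_force: [0.3, -0.3, -0.9]
grip_width: 0.153
grasp_force: 58.6
```

Emit:
{"fn": "send_rows", "kwargs": {
  "commands": [
    {"angular":[0,0,0],"linear":[0,0,-0.025],"jaw":255},
    {"angular":[0,0,0],"linear":[0,0,-0.025],"jaw":255},
    {"angular":[0,0,0],"linear":[0,0,-0.025],"jaw":255},
    {"angular":[0,0,0],"linear":[0,0,-0.015],"jaw":255},
    {"angular":[0,0,0],"linear":[0,0,0],"jaw":255}
  ]
}}

```text
time_s: 19.07
tool_pos: [415.4, -260.9, 337.6]
orientation: [2.583, 1.776, 0.004]
ft_force: [1.2, -0.3, -0.8]
grip_width: 0.156
grasp_force: 58.7
```

Emit:
{"fn": "send_rows", "kwargs": {
  "commands": [
    {"angular":[0,0,7],"linear":[0,0,0],"jaw":255},
    {"angular":[0,0,7],"linear":[0,0,0],"jaw":255},
    {"angular":[0,0,7],"linear":[0,0,0],"jaw":255},
    {"angular":[0,0,7],"linear":[0,0,0],"jaw":255},
    {"angular":[0,0,7],"linear":[0,0,0],"jaw":255}
  ]
}}

```text
time_s: 19.48
tool_pos: [413.0, -259.2, 332.0]
orientation: [-3.005, -0.909, 0.003]
ft_force: [0.3, -0.4, -1.4]
grip_width: 0.155
grasp_force: 58.7
```

Emit:
{"fn": "send_rows", "kwargs": {
  "commands": [
    {"angular":[0,0,7],"linear":[0,0,0],"jaw":255},
    {"angular":[0,0,7],"linear":[0,0,0],"jaw":255},
    {"angular":[0,0,0],"linear":[0,0,0],"jaw":255},
    {"angular":[0,0,0],"linear":[0,0,0],"jaw":255},
    {"angular":[0,0,0],"linear":[0,0,0],"jaw":255}
  ]
}}

```text
time_s: 19.9
tool_pos: [413.4, -259.5, 332.8]
orientation: [-3.092, -0.55, 0.002]
ft_force: [0.4, 0.2, -0.6]
grip_width: 0.153
grasp_force: 58.6
```

Run:
```python
from h import *
np.set_printoptions(precision=2,suppress=True)
for i in range(3): c=cam('side')
s=state();R=Ro.from_rotvec(s['orientation']).as_matrix();T=s['tool_pos']
print(s['time_s'],T,np.degrees(np.arctan2(R[1,0],R[0,0])),R[:,2],s['qpos'],s['ft_force'])
p=proj(c,[[T[0],T[1],T[2]+19-150+d] for d in(150,23,0,-23)]);print(p)
x,y=[int(v) for v in p[2]];save(c,'s3.png',(x-50,y-90,x+50,y+40),4);print(x-50,y-90)
```

```text
20.05 [ 413.69 -259.73  333.27] 20.09459561338183 [-0.  0. -1.] [-0.65  0.12  1.5  -0.    1.52  0.57] [-0.45 -0.12 -1.4 ]
[[246.42 194.05]
 [247.05 248.95]
 [247.15 257.87]
 [247.25 266.52]]
197 167
```

View pics/s3.png

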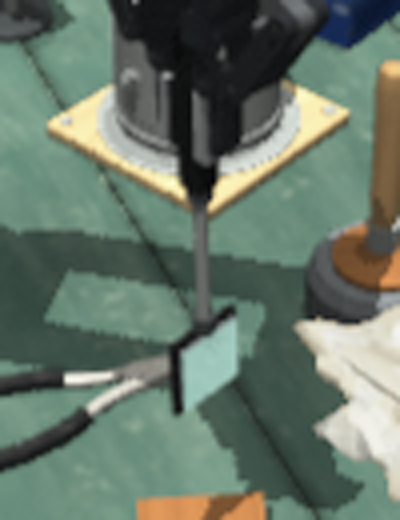

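The side view shows the glass (centre about (210,361)) facing the side camera, so the glass faces along tool +y, and the rod hangs upright. Carrying it over the pipe, then turning.

Emit:
{"fn": "send_rows", "kwargs": {
  "commands": [
    {"angular":[0,0,0],"linear":[0.0164,-0.018,0],"jaw":255},
    {"angular":[0,0,0],"linear":[0.0164,-0.018,0],"jaw":255},
    {"angular":[0,0,0],"linear":[0.0164,-0.018,0],"jaw":255},
    {"angular":[0,0,0],"linear":[0.0164,-0.018,0],"jaw":255},
    {"angular":[0,0,0],"linear":[0.0164,-0.018,0],"jaw":255}
  ]
}}

```text
time_s: 20.47
tool_pos: [460.3, -146.2, 333.6]
orientation: [3.094, 0.547, 0.0]
ft_force: [-0.8, -0.3, -1.2]
grip_width: 0.158
grasp_force: 58.7
```

Emit:
{"fn": "send_rows", "kwargs": {
  "commands": [
    {"angular":[0,0,0],"linear":[0.0164,-0.018,0],"jaw":255},
    {"angular":[0,0,0],"linear":[0.0164,-0.018,0],"jaw":255},
    {"angular":[0,0,0],"linear":[0.0164,-0.018,0],"jaw":255},
    {"angular":[0,0,0],"linear":[0.0164,-0.018,0],"jaw":255},
    {"angular":[0,0,0],"linear":[0.0164,-0.018,0],"jaw":255}
  ]
}}

```text
time_s: 20.88
tool_pos: [506.6, -33.4, 333.6]
orientation: [3.093, 0.548, 0.0]
ft_force: [-0.5, -0.5, -0.8]
grip_width: 0.154
grasp_force: 58.7
```

Emit:
{"fn": "send_rows", "kwargs": {
  "commands": [
    {"angular":[0,0,0],"linear":[0.0164,-0.018,0],"jaw":255},
    {"angular":[0,0,0],"linear":[0.0164,-0.018,0],"jaw":255},
    {"angular":[0,0,0],"linear":[0.0164,-0.018,0],"jaw":255},
    {"angular":[0,0,0],"linear":[0.0164,-0.018,0],"jaw":255},
    {"angular":[0,0,0],"linear":[0.0164,-0.018,0],"jaw":255}
  ]
}}

```text
time_s: 21.3
tool_pos: [552.9, 79.3, 333.5]
orientation: [3.093, 0.548, 0.0]
ft_force: [-0.2, -0.3, -0.8]
grip_width: 0.158
grasp_force: 58.7
```

Emit:
{"fn": "send_rows", "kwargs": {
  "commands": [
    {"angular":[0,0,0],"linear":[0.0164,-0.018,0],"jaw":255},
    {"angular":[0,0,0],"linear":[0.0164,-0.018,0],"jaw":255},
    {"angular":[0,0,0],"linear":[0.0164,-0.018,0],"jaw":255},
    {"angular":[0,0,0],"linear":[0.0164,-0.018,0],"jaw":255},
    {"angular":[0,0,0],"linear":[0.0164,-0.018,0],"jaw":255}
  ]
}}

```text
time_s: 21.72
tool_pos: [599.2, 191.9, 333.4]
orientation: [3.093, 0.548, -0.0]
ft_force: [0.5, 0.1, -0.8]
grip_width: 0.159
grasp_force: 58.7
```

Emit:
{"fn": "send_rows", "kwargs": {
  "commands": [
    {"angular":[0,0,-7],"linear":[0,0,0],"jaw":255},
    {"angular":[0,0,-7],"linear":[0,0,0],"jaw":255},
    {"angular":[0,0,-7],"linear":[0,0,0],"jaw":255},
    {"angular":[0,0,-7],"linear":[0,0,0],"jaw":255},
    {"angular":[0,0,-7],"linear":[0,0,0],"jaw":255}
  ]
}}

```text
time_s: 22.13
tool_pos: [598.8, 190.9, 333.2]
orientation: [-2.781, -1.461, 0.001]
ft_force: [0.4, -0.0, -1.2]
grip_width: 0.155
grasp_force: 58.7
```

Emit:
{"fn": "send_rows", "kwargs": {
  "commands": [
    {"angular":[0,0,-7],"linear":[0,0,0],"jaw":255},
    {"angular":[0,0,-7],"linear":[0,0,0],"jaw":255},
    {"angular":[0,0,-7],"linear":[0,0,0],"jaw":255},
    {"angular":[0,0,-7],"linear":[0,0,0],"jaw":255},
    {"angular":[0,0,-7],"linear":[0,0,0],"jaw":255}
  ]
}}

```text
time_s: 22.55
tool_pos: [598.8, 190.7, 333.3]
orientation: [-2.213, -2.229, 0.0]
ft_force: [-0.1, 0.7, -1.4]
grip_width: 0.151
grasp_force: 58.7
```

Emit:
{"fn": "send_rows", "kwargs": {
  "commands": [
    {"angular":[0,0,-7],"linear":[0,0,0],"jaw":255},
    {"angular":[0,0,-7],"linear":[0,0,0],"jaw":255},
    {"angular":[0,0,-7],"linear":[0,0,0],"jaw":255},
    {"angular":[0,0,-7],"linear":[0,0,0],"jaw":255},
    {"angular":[0,0,-7],"linear":[0,0,0],"jaw":255}
  ]
}}

```text
time_s: 22.97
tool_pos: [598.8, 190.7, 333.3]
orientation: [-1.44, -2.792, 0.0]
ft_force: [-0.1, 0.9, -0.5]
grip_width: 0.151
grasp_force: 58.7
```

Emit:
{"fn": "send_rows", "kwargs": {
  "commands": [
    {"angular":[0,0,-7],"linear":[0,0,0],"jaw":255},
    {"angular":[0,0,-7],"linear":[0,0,0],"jaw":255},
    {"angular":[0,0,-7],"linear":[0,0,0],"jaw":255},
    {"angular":[0,0,-7],"linear":[0,0,0],"jaw":255},
    {"angular":[0,0,-7],"linear":[0,0,0],"jaw":255}
  ]
}}

```text
time_s: 23.38
tool_pos: [598.8, 190.7, 333.3]
orientation: [-0.534, -3.096, 0.0]
ft_force: [-1.0, 0.6, -2.0]
grip_width: 0.156
grasp_force: 58.7
```

Emit:
{"fn": "send_rows", "kwargs": {
  "commands": [
    {"angular":[0,0,-7],"linear":[0,0,0],"jaw":255},
    {"angular":[0,0,-7],"linear":[0,0,0],"jaw":255},
    {"angular":[0,0,-7],"linear":[0,0,0],"jaw":255},
    {"angular":[0,0,-7],"linear":[0,0,0],"jaw":255},
    {"angular":[0,0,-7],"linear":[0,0,0],"jaw":255}
  ]
}}

```text
time_s: 23.8
tool_pos: [598.8, 190.7, 333.3]
orientation: [0.421, -3.113, 0.0]
ft_force: [-0.7, -0.2, -0.7]
grip_width: 0.155
grasp_force: 58.7
```

Emit:
{"fn": "send_rows", "kwargs": {
  "commands": [
    {"angular":[0,0,-7],"linear":[0,0,0],"jaw":255},
    {"angular":[0,0,-7],"linear":[0,0,0],"jaw":255},
    {"angular":[0,0,-7],"linear":[0,0,0],"jaw":255},
    {"angular":[0,0,-7],"linear":[0,0,0],"jaw":255},
    {"angular":[0,0,-7],"linear":[0,0,0],"jaw":255}
  ]
}}

```text
time_s: 24.22
tool_pos: [598.8, 190.7, 333.3]
orientation: [1.338, -2.842, -0.0]
ft_force: [-0.1, 0.5, -1.2]
grip_width: 0.158
grasp_force: 58.7
```

Emit:
{"fn": "send_rows", "kwargs": {
  "commands": [
    {"angular":[0,0,-7],"linear":[0,0,0],"jaw":255},
    {"angular":[0,0,-7],"linear":[0,0,0],"jaw":255},
    {"angular":[0,0,-2.8],"linear":[0,0,0],"jaw":255},
    {"angular":[0,0,0],"linear":[0,0,0],"jaw":255},
    {"angular":[0,0,0],"linear":[0,0,0],"jaw":255}
  ]
}}

```text
time_s: 24.63
tool_pos: [598.8, 190.7, 333.3]
orientation: [1.728, -2.623, -0.0]
ft_force: [0.1, 0.2, -1.5]
grip_width: 0.153
grasp_force: 58.7
```

```bash
cat > over.py <<'E'
from h import *
np.set_printoptions(precision=2,suppress=True)
for i in range(3): c=cam('wrist')
s=state();R=Ro.from_rotvec(s['orientation']).as_matrix();T=s['tool_pos']
print(s['time_s'],T,np.degrees(np.arctan2(R[1,0],R[0,0])),R[:,2],s['qpos'],s['ft_force'],s['grip_width'])
import pickle;pickle.dump((c,s),open('w7.pkl','wb'))
k=1.5;im=cv2.resize(c['frame'],None,fx=k,fy=k,interpolation=2)[...,::-1].copy()
def dot(X,col):
    for q in proj(c,X): cv2.circle(im,tuple(int(v) for v in q*k),1,col,-1)
# expected head outline in the tool frame (mirror x = tool y), rim ring
tl=lambda p:(R@np.array(p,float).T).T+T
dot(tl([[a,b,z] for a in(-21,21) for b in(-3.5,3.5) for z in(108,154)]),(0,0,255))
th=np.radians(np.arange(0,360,15));dot(np.c_[596.5+63.5*np.cos(th),190+63.5*np.sin(th),0*th+145],(255,0,255))
cv2.imwrite('pics/w7.png',im)
E
python3 over.py
```

```text
24.7833 [598.82 190.68 333.44] -113.24048129671493 [-0. -0. -1.] [ 0.24  0.33  1.22  0.    1.59 -2.49] [ 0.85  0.22 -1.09] 0.1515621931292547
```

View pics/w7.png

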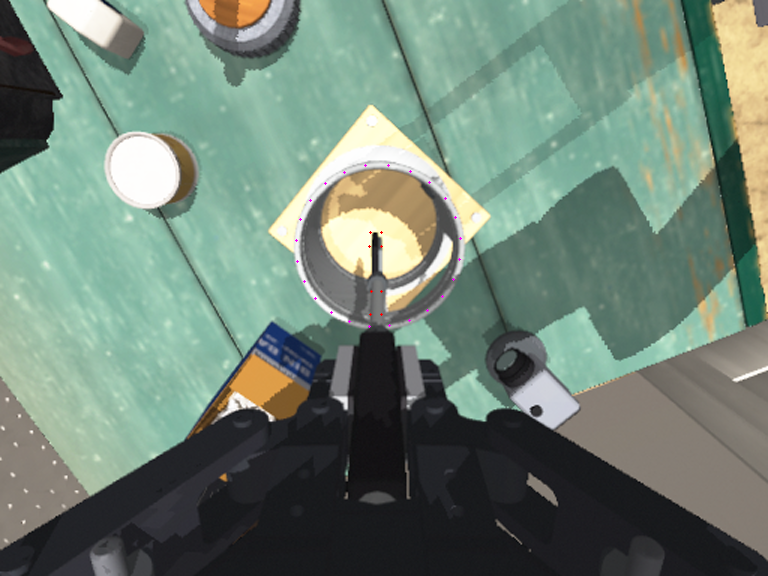

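The wrist view shows the mirror head edge starting at (376,233), exactly on the predicted outline, and the rim ring fits, so head and TCP agree. The lens is at about (510,360) and the nut near (437,182). I'll check the lens and bolt angles from this opposite viewpoint.

Run:
```python
from h import *
import pickle
np.set_printoptions(precision=1,suppress=True)
c,s=pickle.load(open('w7.pkl','rb'))
u=lambda a,r,z:[596.5+r*np.cos(np.radians(a)),190+r*np.sin(np.radians(a)),z]
for a in(108,110,112,114,116): print('lens',a,proj(c,[u(a,180,78)])[0]*1.5,'housing',proj(c,[u(a,229,103)])[0]*1.5)
for a in(-170,-165,-160,-155): print('nut',a,proj(c,[u(a,76,78)])[0]*1.5,'opening edges')
# housing mask
f=c['frame'];hsv=cv2.cvtColor(f,cv2.COLOR_RGB2HSV)
m=cv2.inRange(hsv,(100,5,110),(140,60,255));m[:235]=0;m[:,:325]=0;m[295:]=0;m[:,400:]=0
q=max(cv2.findContours(m,0,2)[0],key=cv2.contourArea);r=cv2.minAreaRect(q);b=cv2.boxPoints(r);w=onz(c,b,105)
print(r[0][0]*1.5,r[0][1]*1.5,w[:,:2],np.linalg.norm(np.diff(w,axis=0),axis=1));d=np.diff(w,axis=0);print(np.degrees(np.arctan2(d[:,1],d[:,0])))
v=w.mean(0)[:2]-[596.5,190];print(np.hypot(*v),np.degrees(np.arctan2(v[1],v[0])))
# knob: dark spot inside housing
g=cv2.cvtColor(f,cv2.COLOR_RGB2GRAY);hull=np.zeros_like(g);cv2.fillConvexPoly(hull,cv2.convexHull(q),255);k=(hull>0)&(g<60);ys,xs=np.nonzero(k);kk=onz(c,[[xs.mean(),ys.mean()]],105)[0];v=kk[:2]-[596.5,190];print('knob',len(xs),kk,np.degrees(np.arctan2(v[1],v[0])))
# lens ring dark blob
dk=cv2.inRange(g,0,50);dk[:230]=0;dk[262:]=0;dk[:,:328]=0;dk[:,362:]=0
q=max(cv2.findContours(dk,0,2)[0],key=cv2.contourArea);print('dark',cv2.boundingRect(q),np.array(cv2.minAreaRect(q)[0])*1.5)
# mirror side: outside rim nut
print(g[112:130,284:300])
```

```text
lens 108 [495.9 367.4] housing [532.1 412.8]
lens 110 [500.8 363.6] housing [538.7 408. ]
lens 112 [505.7 359.6] housing [545.1 403. ]
lens 114 [510.4 355.5] housing [551.4 397.7]
lens 116 [515.  351.2] housing [557.6 392.3]
nut -170 [449.6 188.1] opening edges
nut -165 [445.5 181.9] opening edges
nut -160 [440.8 176.1] opening edges
nut -155 [435.6 170.7] opening edges
544.8750457763672 400.8750457763672 [[541.4 379.1]
 [503.6 358.9]
 [479.3 418.2]
 [518.  440.5]] [42.9 64.1 44.6]
[-152.   112.3   30. ]
226.14546730410933 112.3357998233998
knob 38 [521.9 404.5 105. ] 109.1722990732271
dark (329, 232, 27, 26) [512.3 366.8]
[[244 243 240 238 241 246 246 245 242 222 160 134  99  56 110 136]
 [245 242 240 238 237 241 246 246 244 242 223 158 116  76  89 127]
 [243 241 240 238 238 238 241 246 246 245 243 225 153  86  68 120]
 [240 240 239 239 239 237 236 243 246 246 245 243 224 146  73 104]
 [223 236 239 239 235 234 236 238 242 245 246 245 242 224 139  87]
 [201 218 232 230 209 214 227 225 211 236 246 244 243 240 215 129]
 [223 212 201 183 143 154 166 161 185 230 244 244 242 241 240 217]
 [228 226 214 185 158 153 159 177 207 227 237 240 242 241 241 241]
 [216 224 224 218 190 172 184 195 222 239 224 227 240 241 241 242]
 [186 205 218 224 222 202 195 209 223 225 210 210 235 241 241 242]
 [139 170 198 214 222 221 207 203 205 199 178 199 237 242 242 242]
 [ 88 121 160 191 213 226 227 214 191 184 183 219 237 242 242 243]
 [ 64  80 107 148 191 217 227 226 215 190 196 225 233 237 241 243]
 [ 56  60  78 105 148 188 214 226 228 216 188 209 230 222 236 242]
 [ 59  58  63  79 104 143 188 217 227 227 211 212 229 234 242 242]
 [ 59  60  60  67  78 101 144 190 217 224 223 210 219 231 237 242]
 [ 63  58  59  61  72  83 103 145 187 211 222 223 213 217 228 240]
 [ 96  64  58  57  70  77  80 103 140 184 215 226 222 201 207 232]]
```

Both viewpoints agree: lens at 112.3°, bolt at about -160°, so the glass should face 157° and now faces 156.8°. Centring and lowering.

Emit:
{"fn": "send_rows", "kwargs": {
  "commands": [
    {"angular":[0,0,0],"linear":[0.0015,0.0018,0],"jaw":255},
    {"angular":[0,0,0],"linear":[0,0,0.01],"jaw":255},
    {"angular":[0,0,0],"linear":[0,0,0.02],"jaw":255},
    {"angular":[0,0,0],"linear":[0,0,0.02],"jaw":255},
    {"angular":[0,0,0],"linear":[0,0,0.02],"jaw":255}
  ]
}}

```text
time_s: 25.2
tool_pos: [596.3, 189.9, 262.4]
orientation: [-1.729, 2.623, -0.0]
ft_force: [0.6, 0.1, -1.5]
grip_width: 0.154
grasp_force: 58.9
```

Emit:
{"fn": "send_rows", "kwargs": {
  "commands": [
    {"angular":[0,0,0],"linear":[0,0,0.02],"jaw":255},
    {"angular":[0,0,0],"linear":[0,0,0.015],"jaw":255},
    {"angular":[0,0,0],"linear":[0,0,0.01],"jaw":255},
    {"angular":[0,0,0],"linear":[0,0,0.006],"jaw":255},
    {"angular":[0,0,0],"linear":[0,0,0.0035],"jaw":255}
  ]
}}

```text
time_s: 25.62
tool_pos: [596.2, 189.9, 208.0]
orientation: [1.729, -2.622, -0.001]
ft_force: [0.5, 0.1, -0.6]
grip_width: 0.156
grasp_force: 58.8
```

Emit:
{"fn": "send_rows", "kwargs": {
  "commands": [
    {"angular":[0,0,0],"linear":[0,0,0],"jaw":255},
    {"angular":[0,0,0],"linear":[0,0,0],"jaw":255},
    {"angular":[0,0,0],"linear":[0,0,0],"jaw":255},
    {"angular":[0,0,0],"linear":[0,0,0],"jaw":255},
    {"angular":[0,0,0],"linear":[0,0,0],"jaw":255}
  ]
}}

```text
time_s: 26.03
tool_pos: [597.1, 190.1, 209.9]
orientation: [-1.729, 2.621, -0.001]
ft_force: [0.4, -0.1, -1.3]
grip_width: 0.154
grasp_force: 58.8
```

Run:
```python
from h import *
np.set_printoptions(precision=2,suppress=True)
for i in range(4): c=cam('side')
s=state();R=Ro.from_rotvec(s['orientation']).as_matrix();T=s['tool_pos']
print(s['time_s'],T,'glass yaw',np.degrees(np.arctan2(R[1,1],R[0,1])),R[:,2],s['joint_vel'],s['ft_force'],s['grip_width'])
def want(P,la,ba,C):
    u=lambda a,r:np.array([P[0]+r*np.cos(np.radians(a)),P[1]+r*np.sin(np.radians(a))])
    n=np.radians(157)
    for _ in range(5):
        G=C+3.5*np.array([np.cos(n),np.sin(n)]);a=u(la,180)-G;b=u(ba,56.5)-G
        v=a/np.hypot(*a)+b/np.hypot(*b);n=np.arctan2(v[1],v[0])
    return np.degrees(n)
P=np.array([596.5,190]);print('want',want(P,112.3,200,T[:2]),want(P,112,201,T[:2]))
hsv=cv2.cvtColor(c['frame'],cv2.COLOR_RGB2HSV);m=cv2.inRange(hsv,(5,90,50),(22,255,255))
for h in (75,130,190):
    p=proj(c,[[627,-55,h]])[0];r=int(p[1]);xs=np.flatnonzero(m[r]);xs=xs[abs(xs-p[0])<12];print('brush',h,p,xs.min() if len(xs) else 0,xs.max() if len(xs) else 0)
```

```text
26.2333 [596.65 190.05 209.27] glass yaw 156.81001026291932 [ 0.  0. -1.] [-0.  0.  0.  0. -0.  0.] [ 0.37  0.06 -1.11] 0.1537131785120852
want 157.04038335371428 157.3988540652322
brush 75 [292.24 221.79] 291 295
brush 130 [293.33 204.98] 291 297
brush 190 [294.6  185.52] 292 298
```

Emit:
{"fn": "send_rows", "kwargs": {
  "commands": [
    {"angular":[0,0,-0.3],"linear":[0,0,0.0006],"jaw":255},
    {"angular":[0,0,0],"linear":[0,0,0],"jaw":255},
    {"angular":[0,0,0],"linear":[0,0,0],"jaw":255},
    {"angular":[0,0,0],"linear":[0,0,0],"jaw":255},
    {"angular":[0,0,0],"linear":[0,0,0],"jaw":255}
  ]
}}

```text
time_s: 26.65
tool_pos: [596.6, 190.0, 208.4]
orientation: [1.736, -2.618, -0.0]
ft_force: [0.9, -0.0, -1.4]
grip_width: 0.154
grasp_force: 58.8
```

Emit:
{"fn": "send_rows", "kwargs": {
  "commands": [
    {"angular":[0,0,0],"linear":[0,0,0],"jaw":255},
    {"angular":[0,0,0],"linear":[0,0,0],"jaw":255},
    {"angular":[0,0,0],"linear":[0,0,0],"jaw":255},
    {"angular":[0,0,0],"linear":[0,0,0],"jaw":255},
    {"angular":[0,0,0],"linear":[0,0,0],"jaw":255}
  ]
}}

```text
time_s: 27.07
tool_pos: [596.5, 190.0, 208.4]
orientation: [1.736, -2.618, -0.0]
ft_force: [0.4, 0.2, -1.7]
grip_width: 0.152
grasp_force: 58.8
```

Run:
```python
from h import *
s=state();R=Ro.from_rotvec(s['orientation']).as_matrix();print(s['tool_pos'],np.degrees(np.arctan2(R[1,1],R[0,1])),np.abs(s['joint_vel']).max(),s['grasp_force'])
print(finish_job())
```

```text
[596.54981271 190.00987467 208.41000111] 157.10779581524483 0.001565316414699135 58.79565417766571
the job is handed in; nothing more can be done
None
```

The job is handed in at about 27 s: the pipe was brushed twice to the bottom, the brush stands upright in its old place, and the mirror hangs still in the middle of the pipe at side-opening height, its glass facing 157.1° (aim 157.0°, worked out from lens and bolt because I had no view through the bench camera to confirm it); the second down-stroke hit the floor at about 66 N at the wrist, under the 120 N limit.

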